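# Put the index plate and handwheel back on a block press and close it on the block

## Robot

A 6-joint arm with a two-finger parallel gripper is mounted at the origin on a cart in front of the work surface, level with it; the furniture and walls round the work are solid. World frame = base frame: x ahead of the robot, y to its left, z up, the work surface at z = 0. Lengths are in m, angles in rad, forces in N, time in s.
With the tool pointing down it reaches from about 0.4 to 0.825 m from the base axis. Payload 7 kg.
Tool frame: the origin (TCP) lies at the very end of the fingers, on their centre line; the grasp point (between the pads) lies 19 mm behind it; z points along the fingers, y is the direction in which the jaws open and shut (so a half turn about z gives the same grasp; the last joint's range is limited). The gripper opens to 88 mm and grips with 3 to 60 N. Pads are 19 mm wide; open, the fingers measure 130 mm over their backs; the gripper's body (78 mm by 193 mm) begins 47 mm behind the grasp point.
Start: joints at [-0.962, 0.359, 0.012, 0, -1.224, -0.288], TCP at [0.213, -0.641, 0.227] pointing down, gripper open.
Joint ranges: [-3.07, 3.07], [-1.43, 2.12], [-1.02, 1.25], [-3.03, 1.67], [-3.05, -0], [-3.03, 3.03]. Speed limits (rad/s): [2.39, 2.39, 3.01, 3.14, 3.14, 3.14].

## Interface

Orientations are given as [roll, pitch, yaw] about the fixed x, y, z axes, in that order (R = Rz(yaw) Ry(pitch) Rx(roll)).
In Python, from station import arm, eyes, job, outline_of gives the robot as it stands.
- The arm moves only by the tool apply_moves, never from a script. Its argument "moves" is a list of rows, each a list of 5 numbers: the opening, from -1 (shut) to 1 (fully open), then the shift along the tool's x, y, z in m, then the turn about the tool's z in rad. A call has 1 to 12 rows; each row shifts and turns the commanded pose from where the row before left it, along the tool's axes as they then stand; what a row does not reach is not made up. A row lasts 1/12 s, in which the tool goes at most 41.7 mm and 7.16 degrees, less where a joint would pass 70% of its speed; a pose out of reach is approached as far as the arm can. A call with a gripper value outside its range is refused whole. The fingers move at their own pace and stop on an object; "newtons" is the grip in N (left out, the last holds). Time passes only in rows, so rows that do not move let the fingers close. It gives the time, the measured TCP pose, the force and the opening at its end, in the units of the state.
- arm.get_state(): the state, without advancing time (a new reading comes with each control period).
- eyes.grab_frame(name): name is "scene" or "top"; returns a dict with "color" (400x640x3 uint8, red, green, blue), "z_map" (400x640 float32, m along the optical axis (not along the pixel's ray), 0 where there is no reading), "camera_matrix" (3x3 intrinsics, pixels), "extrinsics" (4x4, takes a point from camera to world coordinates). Camera axes: x right, y up, looking along -z (the intrinsics and any distortion apply to the point x, -y, -z); pixel columns grow to the right and rows downward; lengths in m; the calibration is good to about 2 mm. A picture is of the moment at which its call begins.
- job.job_done(): hands the job in, once; it reports no verdict.
Trained networks look in a picture, given as the dict that the camera call returned (one of the last four; its "shot" number tells which), for a name from the list of things; names that differ only in an ending like _2 or _b are one class to them, and where a whole thing is asked for, a point or a joint stands for the part that bears it (a point fixed in the world has none). Each returns a list of dicts, best first, with "score" (0 to 1); they miss things now and then, are a little off and sometimes report something else, mostly with a low value. They report only what shows in the picture. A call takes as long as a camera call. They do not tell look-alikes from the thing itself.
- outline_of(label, picture): "region" (400x640 bool, what is visible of it) and "extent" ([left, top, right, bottom] in pixels, round what is visible of it).
The state is a dict: "t": time; "q": joint angles; "qd": joint speeds; "joint_efforts": joint torques, N m; "eef_pos": TCP position; "ee_rot": TCP orientation; "force": force on the tool from outside, world axes, zero at the start; "moment": the same for the moment, N m; "width": finger opening in m.
Only numpy, scipy, OpenCV 4.12 (cv2) and the standard library are available. Lean on these libraries where they do the work, as an engineer would, in place of code of your own. Each camera call takes 0.05 s, during which the arm holds its last target.

## Task

The small block press is half assembled: its index plate only rides on top of the two keys of the screw, and its handwheel lies on the bench. Turn the index plate round until it drops fully home over the keys, put the handwheel on the screw and turn it until it too drops fully home on the plate, then wind the wheel clockwise until the platen bears firmly on the carved block. Leave the ink tin, whetstone, strop and tape where they are.

Things in the scene. Friction and masses are not known exactly. Their poses are not given: they have to be found in the camera images.
- press: Grey block press fixed on the bench: base 140 x 220 mm, two columns 176 mm apart along its y axis, cross-beam with its top 112 mm above the bench (boss 114 mm, column nuts 119 mm). Origin: centre of the underside, on the bench, straight below the screw.
- screw_nose (a point): On the screw's axis, at the top of its round nose (diameter 24 mm, the last 7 mm tapered to 12 mm). z up; x runs along the two keys, which stand on opposite sides. 194 mm above the bench at the start; sinks with the platen as the screw is wound clockwise.
- key_top (a point): On the screw's axis, level with the flat tops of the two keys, 36 mm below the nose's top. The keys stand out to 18 mm from the axis along +x and -x, are 8 mm wide and reach 26 mm down to the shoulder. Keyed parts whose keyways are not over the keys rest here and turn freely.
- shoulder (a point): On the screw's axis, on top of the flange (diameter 48 mm) at the foot of the nose, 62 mm below the nose's top: the index plate's home.
- screw (a joint): Angle of the screw in rad, 0 at the start, growing clockwise seen from above; limits -1.2 and 4.0. The screw is stiff (0.2 N m to turn, about 3 N at the knob) and stays where it is left.
- platen (a joint): How far the platen has come down, in m: 0.024 per turn of the screw. It meets the block at about 0.010. There the wheel stops hard; 8 to 14 N at the knob nips the block firmly, and the screw holds it so.
- plate_center (a point): Centre, half-way up, of the index plate: graduated brass disc, diameter 92, 10 mm thick, 0.4 kg. Bore 26.4 mm; two keyways, 11 mm wide and reaching 19.5 mm from the axis, along its own +x and -x. Starts level on the key tops. With its x axis along the keys (either way round) it falls 26 mm; home when it rests on the shoulder, this point 57 mm below the nose's top.
- plate_arm (a point): On the index plate's pointer arm, half-way up, 66 mm from the axis along the plate's own +y. The arm is 12 mm wide and 10 mm thick and reaches 84 mm from the axis. At the start it points to the left side of the press (its +y), up to 55 degrees either way.
- wheel_hub (a point): Centre, half-way up, of the handwheel's hub: dark steel, diameter 48, 46 mm high; wheel 0.5 kg. Bore and keyways as the index plate's, along its own +x and -x. It starts flat on the bench, hub up. Over the nose it rests on the key tops; with its x axis along the keys (either way round) it falls 16 mm onto the plate: home, this point 29 mm below the nose's top. Then it turns the screw.
- wheel_rim (a point): Centre of the handwheel's rim, 14 mm above the hub's underside. The rim (outer diameter 150 mm, bar 14 mm thick) and three spokes (11 mm) lie from 7 to 21 mm above the hub's underside; above them the hub stands free for 25 mm.
- wheel_knob (a point): Centre of the grip of the wheel's black upright crank knob, 51 mm above the hub's underside and 68 mm from the axis along the wheel's own +y. The knob is fixed to the rim, 23 mm thick, its grip from 26 to 76 mm above the hub's underside.
- block: Carved wooden tile 70 x 99 x 8 mm lying on the bed of the press under the platen; the origin is at the centre of its underside.
- ink_tin: Bystander: round tin of ink, 65 mm across and 37 mm high; origin at the centre of its underside.
- whetstone: Bystander: whetstone 40 x 110 x 17 mm; origin at the centre of its underside.
- strop: Bystander: honing strop, a purple block with ridges and a leather strip, 97 x 81 x 22 mm; origin at the centre of its underside.
- tape: Bystander: roll of masking tape, 92 mm across and 24 mm high; origin at the centre of its underside.
Mind the look-alikes: they are no part of the job. Of the things shaped like the part that bears wheel_hub, the dark steel one is meant.

How it is judged:
By the outcome, as a careful person would: the job done as asked, in the order asked, and still so for the second after the job is handed in, with the robot touching nothing.
It also fails if it takes over 72 s, if anything falls off the work surface, if the arm or the gripper's body presses on something with over 40 N, if the wrist force passes 120 N, or if a joint passes its speed limit or range.

## Working session

There is one attempt and no reset: what is moved stays moved. The work goes in short steps, Python scripts to look and compute and a tool call to move; the robot and the scene stay as the last step left them, time stands still between calls to the robot, and variables do not carry over. Pictures are saved under pics/ and viewed, and the job is handed in when it is done.

Besides the shell and the picture viewer there is one more tool, called after "Request:" by a JSON object that holds its "name" and its "arguments", one argument or row to a line. apply_moves: Moves the arm, as the interface text tells. Its arguments: {"type":"object","properties":{"moves":{"type":"array","items":{"type":"array","items":{"type":"number"}}},"newtons":{"type":"number"}},"required":["moves"]}

```bash
ls; mkdir -p pics; python3 - <<'E'
from station import arm, eyes, job, outline_of
import cv2,pickle
print(arm.get_state())
for n in ["scene","top"]:
    f=eyes.grab_frame(n); pickle.dump(f,open(f'{n}0.pkl','wb'))
    cv2.imwrite(f'pics/{n}0.png',f['color'][:,:,::-1])
    print(n,f['camera_matrix'],f['extrinsics'],[k for k in f])
E
```

```text
pics
{'t': 0.0, 'q': array([-9.61925212e-01,  3.59341673e-01,  1.10468456e-02, -3.39048366e-04,
       -1.22407958e+00, -2.88106285e-01]), 'qd': array([-1.42173677e-03, -5.77109415e-04, -1.67939178e-03, -4.94362783e-05,
       -1.83663623e-03,  5.00584022e-05]), 'joint_efforts': array([ 7.12865040e-04, -5.82715380e+01,  2.93082529e+01,  6.99788824e+00,
        6.97790732e-03, -1.24563471e-04]), 'eef_pos': array([ 0.21264257, -0.64011565,  0.22564869]), 'ee_rot': array([ 3.13998905e+00, -1.42839818e-04, -2.82094317e+00]), 'force': array([ 0.25231905,  0.07513561, -0.10641852]), 'moment': array([-0.01598118,  0.02973986, -0.00265642]), 'width': 0.0877034309034434}
scene [[514.29791081   0.         320.71279173]
 [  0.         514.29791081 205.36237695]
 [  0.           0.           1.        ]] [[-0.7854074   0.26820796 -0.55785276 -0.39392334]
 [-0.61867283 -0.31180314  0.72112602  1.57802377]
 [ 0.0194715   0.91150606  0.41082547  0.83467353]
 [ 0.          0.          0.          1.        ]] ['color', 'z_map', 'camera_matrix', 'extrinsics', 'shot']
top [[424.61491412   0.         318.89562942]
 [  0.         424.61491412 192.93720426]
 [  0.           0.           1.        ]] [[ 0.02375251  0.99371676 -0.10937468  0.44438342]
 [-0.99951407  0.02139612 -0.02266785  0.29871735]
 [-0.02018523  0.10985995  0.99374209  1.34146763]
 [ 0.          0.          0.          1.        ]] ['color', 'z_map', 'camera_matrix', 'extrinsics', 'shot']
```

View pics/scene0.png

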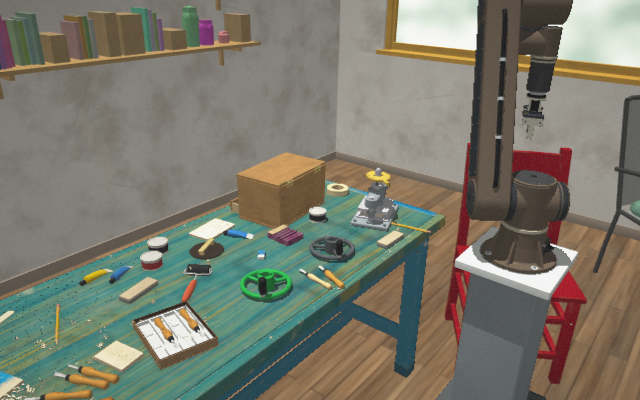

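View pics/top0.png

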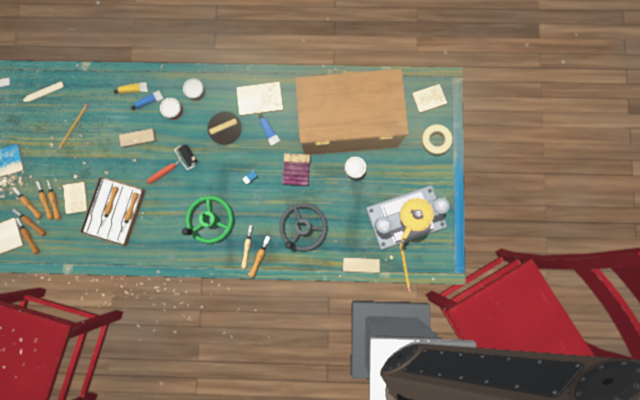

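```bash
python3 - <<'E'
import cv2,pickle,numpy as np
f=pickle.load(open('top0.pkl','rb'));c=f['color'][:,:,::-1]
a=cv2.resize(c[165:290,270:470],None,fx=4,fy=4,interpolation=cv2.INTER_CUBIC)
cv2.imwrite('pics/topcrop.png',a)
f=pickle.load(open('scene0.pkl','rb'));c=f['color'][:,:,::-1]
a=cv2.resize(c[150:300,230:450],None,fx=3.6,fy=3.6,interpolation=cv2.INTER_CUBIC)
cv2.imwrite('pics/scenecrop.png',a)
E
```

```text
(no output)
```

View pics/topcrop.png

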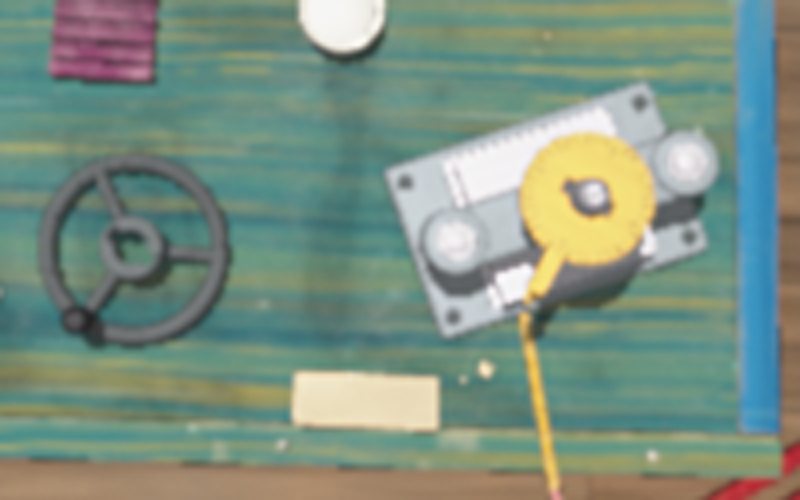

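View pics/scenecrop.png

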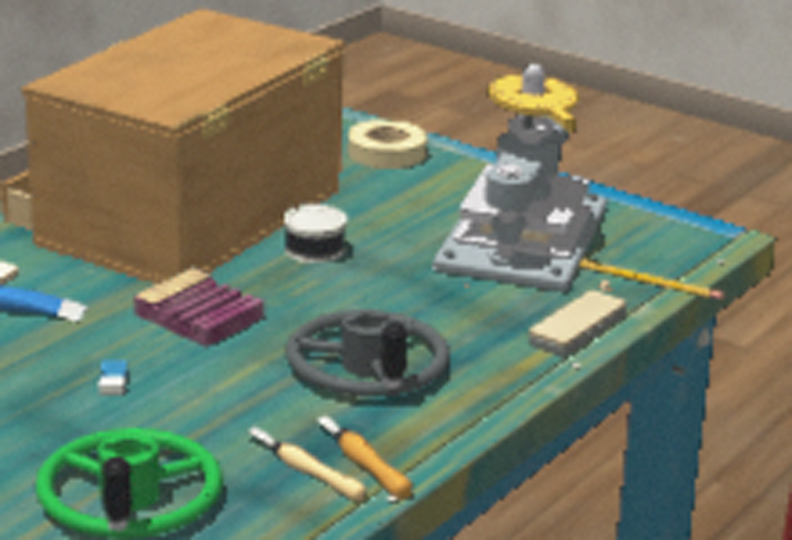

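```bash
cat > h.py <<'E'
import numpy as np,cv2,pickle
def cloud(f):
    z=f['z_map'];K=f['camera_matrix'];E=f['extrinsics']
    v,u=np.mgrid[0:z.shape[0],0:z.shape[1]]
    x=(u-K[0,2])/K[0,0]*z;y=(v-K[1,2])/K[1,1]*z
    P=np.stack([x,-y,-z],-1)
    W=P@E[:3,:3].T+E[:3,3]
    W[z<=0]=np.nan
    return W
def circ(x,y):
    A=np.c_[2*x,2*y,np.ones_like(x)];s=np.linalg.lstsq(A,x*x+y*y,rcond=None)[0]
    return s[0],s[1],np.sqrt(s[2]+s[0]**2+s[1]**2)
def ray(f,W,z):
    pass
def proj(f,P):
    E=f['extrinsics'];K=f['camera_matrix'];P=np.atleast_2d(P)
    c=(P-E[:3,3])@E[:3,:3]
    return np.c_[K[0,0]*c[:,0]/-c[:,2]+K[0,2],K[1,1]*(-c[:,1])/-c[:,2]+K[1,2]]
def unproj(f,uv,z):
    E=f['extrinsics'];K=f['camera_matrix'];uv=np.atleast_2d(uv).astype(float)
    d=np.c_[(uv[:,0]-K[0,2])/K[0,0],-(uv[:,1]-K[1,2])/K[1,1],-np.ones(len(uv))]@E[:3,:3].T
    return E[:3,3]+d*((z-E[2,3])/d[:,2])[:,None]
E
python3 - <<'E'
from station import eyes,outline_of
from h import *
fs={}
for n in ["top","scene"]:
    f=eyes.grab_frame(n); W=cloud(f); fs[n]=(f,W)
    for lab in ["press","plate_center","wheel_hub","wheel_knob","ink_tin","whetstone","strop","tape","block"]:
        for r in outline_of(lab,f)[:3]:
            m=r['region']; P=W[m]; P=P[np.isfinite(P[:,0])]
            if len(P)==0: continue
            print(n,lab,round(float(r['score']),2),np.round(r['extent'],0),m.sum(),'mean',P.mean(0).round(3),'min',np.percentile(P,2,axis=0).round(3),'max',np.percentile(P,98,axis=0).round(3))
            np.save(f'm_{n}_{lab}_{int(r["extent"][0])}.npy',m)
pickle.dump(fs,open('fs.pkl','wb'))
E
```

```text
top press 0.91 [367. 186. 448. 248.] 2516 mean [0.519 0.07  0.056] min [ 0.436 -0.052  0.007] max [0.607 0.168 0.188]
top plate_center 0.63 [400. 197. 431. 240.] 820 mean [0.519 0.06  0.166] min [0.463 0.018 0.156] max [0.565 0.098 0.173]
top wheel_hub 0.79 [278. 206. 326. 249.] 606 mean [0.49  0.377 0.025] min [0.418 0.308 0.001] max [0.554 0.447 0.075]
top wheel_knob 0.94 [281. 204. 328. 253.] 921 mean [0.483 0.378 0.025] min [ 0.415  0.308 -0.   ] max [0.554 0.447 0.073]
top wheel_knob 0.8 [180. 194. 235. 243.] 1224 mean [0.499 0.676 0.021] min [ 0.432  0.604 -0.003] max [0.571 0.746 0.073]
top ink_tin 0.59 [341. 155. 365. 179.] 362 mean [0.672 0.219 0.033] min [ 0.644  0.187 -0.   ] max [0.701 0.249 0.04 ]
top whetstone 0.63 [344. 257. 381. 268.] 473 mean [0.372 0.196 0.017] min [0.353 0.143 0.01 ] max [0.392 0.249 0.023]
top strop 0.96 [280. 152. 312. 187.] 775 mean [0.667 0.405 0.017] min [0.62  0.366 0.005] max [0.713 0.444 0.026]
top tape 0.85 [421. 125. 454. 155.] 576 mean [ 0.77  -0.036  0.021] min [ 0.727 -0.079  0.002] max [0.814 0.007 0.029]
top block 0.35 [409. 212. 422
[... 834 characters left out ...]
[308. 207. 326. 224.] 248 mean [0.666 0.229 0.024] min [ 0.642  0.19  -0.001] max [0.702 0.254 0.039]
scene ink_tin 0.44 [313. 234. 353. 259.] 719 mean [0.473 0.396 0.026] min [ 0.414  0.315 -0.   ] max [0.553 0.45  0.071]
scene whetstone 0.83 [377. 229. 403. 248.] 278 mean [0.367 0.202 0.013] min [ 0.35   0.14  -0.001] max [0.391 0.254 0.02 ]
scene strop 0.87 [267. 224. 304. 247.] 445 mean [0.662 0.416 0.014] min [ 0.618  0.372 -0.   ] max [0.714 0.449 0.023]
scene tape 0.68 [325. 184. 349. 198.] 262 mean [ 0.766 -0.027  0.015] min [ 0.726 -0.078 -0.002] max [0.809 0.012 0.026]
scene tape 0.56 [365. 168. 391. 188.] 180 mean [0.512 0.072 0.166] min [0.461 0.022 0.159] max [0.561 0.102 0.171]
```

```bash
cat > fit.py <<'E'
from h import *
from scipy.optimize import minimize
def plate(f,W,zc,c0):
    # silhouette of brass colour: match to disc+arm model by IoU on top face height zc+.005
    c=f['color'].astype(int)
    near=np.hypot(W[...,0]-c0[0],W[...,1]-c0[1])<0.11
    m=near&(np.abs(W[...,2]-zc-0.005)<0.012)
    # supersampled model
    uv=np.argwhere(m)
    P=unproj(f,uv[:,::-1],zc+0.005)[:,:2]
    def sdf(P,p):
        d=P-p[:2];r=np.hypot(d[:,0],d[:,1])-0.046
        a=p[2];e=np.array([np.cos(a),np.sin(a)]);n=np.array([-e[1],e[0]])
        s=d@e;t=d@n
        q=np.stack([np.abs(s-0.05)-0.034,np.abs(t)-0.006],-1)
        b=np.minimum(q.max(-1),0)+np.hypot(*np.maximum(q,0).T)
        return np.minimum(r,b)
    vv,uu=np.argwhere(near).T
    Q=unproj(f,np.c_[uu,vv],zc+0.005)[:,:2];lab=m[vv,uu]
    hole=lambda p:np.hypot(*(Q-p[:2]).T)<0.02
    def cost(p):
        s=sdf(Q,p);pr=1/(1+np.exp(s/0.0012))
        return (((pr-lab)**2)*(~hole(p))).sum()
    best=None
    for a in np.arange(-np.pi,np.pi,0.3):
        r=minimize(cost,[*c0,a],method='Nelder-Mead',options=dict(xatol=1e-5,fatol=1e-4,initial_simplex=np.array([[*c0,a],[c0[0]+.005,c0[1],a],[c0[0],c0[1]+.005,a],[*c0,a+.15]])))
        if best is None or r.fun<best.fun: best=r
    return best.x,best.fun,lab.sum()
E
python3 - <<'E'
from fit import *
fs=pickle.load(open('fs.pkl','rb'))
for n in fs:
    f,W=fs[n]
    p,c,k=plate(f,W,0.163,[0.52,0.055]); print(n,'plate',p.round(4),np.degrees(p[2]).round(1),c.round(1),k)
    m=(np.abs(W[...,2]-0.112)<.004)&(np.hypot(W[...,0]-.52,W[...,1]-.055)<.13)
    m=(W[...,2]>.185)&(np.hypot(W[...,0]-.52,W[...,1]-.055)<.06); P=W[m];print('nose',len(P),P.mean(0).round(4) if len(P) else 0, P[:,2].max())
    # nuts
    m=(np.abs(W[...,2]-0.117)<.006)&(np.hypot(W[...,0]-.52,W[...,1]-.055)<.13)
    P=W[m]
    import cv2
    crit=(3,50,1e-5)
    _,l,ct=cv2.kmeans(P[:,:2].astype(np.float32),2,None,crit,5,cv2.KMEANS_PP_CENTERS);print('nut clusters',ct,np.bincount(l[:,0]))
    # base
    m=(W[...,2]>.006)&(W[...,2]<.03)&(np.hypot(W[...,0]-.52,W[...,1]-.055)<.15)
    P=W[m];print(len(P),cv2.minAreaRect(P[:,:2].astype(np.float32)))
    # wheel
    d=np.hypot(W[...,0]-.485,W[...,1]-.378)
    m=(W[...,2]>.013)&(W[...,2]<.03)&(d<.09)&(d>.06); P=W[m]; print('rim',len(P),np.round(circ(P[:,0],P[:,1]),4))
    m=(W[...,2]>.05)&(d<.1); P=W[m]; print('knob',len(P),P.mean(0).round(4))
    m=(W[...,2]>.036)&(d<.04); P=W[m]; print('hub',len(P),P.mean(0).round(4),np.median(P[:,2]))
E
```

```text
top plate [0.5224 0.0574 2.6373] 151.1 29.0 864
nose 61 [0.5223 0.058  0.1906] 0.1977947520266432
nut clusters [[ 0.4927738   0.13641354]
 [ 0.5527116  -0.02387787]] [171 135]
1306 ((0.5245105624198914, 0.055176347494125366), (0.2761121392250061, 0.2801510691642761), 43.9207763671875)
rim 566 [0.4851 0.3776 0.068 ]
knob 51 [0.4331 0.4125 0.0707]
hub 121 [0.4851 0.3777 0.0456] 0.045910567274492387
scene plate [0.5127 0.0734 2.6421] 151.4 39.6 239
nose 18 [0.522  0.0612 0.1891] 0.19348603813292353
nut clusters [[0.5163294  0.06615349]
 [0.48916328 0.1447355 ]] [74 37]
587 ((0.5000101327896118, 0.08301155269145966), (0.2071915715932846, 0.22003917396068573), 42.21600341796875)
rim 307 [0.4834 0.3809 0.0684]
knob 59 [0.4263 0.4204 0.0647]
hub 94 [0.4865 0.381  0.0426] 0.04313727014557894fit.py:22: RuntimeWarning: overflow encountered in exp
  s=sdf(Q,p);pr=1/(1+np.exp(s/0.0012))
```

```bash
python3 - <<'E'
from fit import *
fs=pickle.load(open('fs.pkl','rb'))
for n in fs:
    f,W=fs[n];W=W.reshape(-1,3);W=W[np.isfinite(W[:,0])]
    H={}
    for x in np.arange(-.1,1.0,.1):
        row=[]
        for y in np.arange(-.9,.7,.1):
            s=W[(abs(W[:,0]-x)<.05)&(abs(W[:,1]-y)<.05)]
            row.append('%5.2f'%s[:,2].max() if len(s) else '  -  ')
        print('%.1f'%x,*row)
    print()
E
```

```text
-0.1   -     -     -     -     -     -     -     -     -     -   -0.45 -0.64 -0.73 -0.73 -0.73 -0.73
0.0 -0.73   -   -0.29 -0.29   -     -   -0.59 -0.74   -     -    0.21  0.01 -0.73 -0.73 -0.74 -0.73
0.1 -0.73 -0.74 -0.07 -0.29 -0.29 -0.29 -0.29  0.01  0.01  0.01  0.49  0.24 -0.73 -0.73 -0.73 -0.73
0.2 -0.73 -0.73 -0.05 -0.06 -0.29 -0.29 -0.28 -0.28 -0.00  0.77  0.55  0.00 -0.73 -0.73 -0.74 -0.73
0.3 -0.73 -0.73 -0.05  0.08 -0.12 -0.28 -0.29 -0.30  0.82  0.79  0.01  0.01  0.01  0.01  0.02  0.01
0.4 -0.73 -0.74 -0.73  0.16  0.16 -0.29   -     -    0.01  0.01  0.16  0.03  0.03  0.08  0.02  0.03
0.5 -0.73 -0.74 -0.74 -0.73 -0.73 -0.73   -     -    0.02  0.19  0.20  0.12  0.03  0.05  0.02  0.04
0.6 -0.73 -0.73 -0.73 -0.73 -0.73 -0.73   -     -    0.01  0.17  0.17  0.04  0.02  0.03  0.02  0.03
0.7 -0.73 -0.73 -0.73 -0.73 -0.73 -0.73   -     -    0.03  0.03  0.18  0.18  0.18  0.18  0.02  0.01
0.8 -0.74 -0.73 -0.73 -0.73 -0.73 -0.73   -     -    0.03  0.03  0.18  0.18  0.18  0.18  0.03  0.03
0.9 -0.74 -0.73 -0.74 -0.73 -0.73 -0.74   -     -    0.01  0.01  0.18  0.18  0.18  0.18  0.02  0.02
[... 402 characters left out ...]

0.3   -     -    0.39  0.64  0.62 -0.29 -0.30 -0.31  0.77  0.77  0.02  0.02  0.01  0.00  0.02  0.00
0.4   -   -0.74 -0.74  0.16  0.16 -0.29 -0.74 -0.74  0.00  0.01  0.16  0.02  0.02  0.08  0.02  0.02
0.5 -0.74 -0.74 -0.74 -0.74 -0.73 -0.74 -0.74 -0.74  0.02  0.18  0.19  0.12  0.03  0.05  0.02  0.04
0.6 -0.74 -0.74 -0.74 -0.74 -0.75 -0.74 -0.74 -0.74  0.00  0.17  0.17  0.04  0.01  0.02  0.02  0.02
0.7 -0.74 -0.74 -0.75 -0.74 -0.73 -0.74 -0.74 -0.74  0.03  0.03  0.18  0.18  0.18  0.18  0.01  0.01
0.8 -0.75 -0.74 -0.74 -0.74 -0.74 -0.73 -0.74 -0.74  0.03  0.03  0.18  0.18  0.18  0.18  0.02  0.03
0.9 -0.74 -0.75 -0.74 -0.74 -0.75 -0.74 -0.75 -0.74  0.01 -0.74  0.18  0.18  0.18  0.18  0.01  0.01
```

Request:
{"name": "apply_moves", "arguments": {
  "moves": [
    [1, -0.0277, 0.0207, -0.0075, 0],
    [1, -0.0277, 0.0207, -0.0075, 0],
    [1, -0.0277, 0.0207, -0.0075, 0],
    [1, -0.0277, 0.0207, -0.0075, 0],
    [1, -0.0277, 0.0207, -0.0075, 0],
    [1, -0.0277, 0.0207, -0.0075, 0],
    [1, -0.0277, 0.0207, -0.0075, 0],
    [1, -0.0277, 0.0207, -0.0075, 0],
    [1, -0.0277, 0.0207, -0.0075, 0],
    [1, -0.0277, 0.0207, -0.0075, 0],
    [1, -0.0277, 0.0207, -0.0075, 0],
    [1, -0.0277, 0.0207, -0.0075, 0]
  ]
}}

```text
t: 2.1
eef_pos: [0.4506, -0.2984, 0.3173]
ee_rot: [-3.141, 0.001, -2.821]
force: [0.3, 0.7, 0.9]
width: 0.0878
```

Request:
{"name": "apply_moves", "arguments": {
  "moves": [
    [1, 0, 0, 0, -0.122],
    [1, 0, 0, 0, -0.122],
    [1, 0, 0, 0, -0.122],
    [1, 0, 0, 0, -0.122],
    [1, 0, 0, 0, -0.122],
    [1, 0, 0, 0, -0.122],
    [1, 0, 0, 0, -0.122],
    [1, 0, 0, 0, -0.122],
    [1, 0, 0, 0, -0.122],
    [1, 0, 0, 0, -0.122],
    [1, 0, 0, 0, -0.122],
    [1, 0, 0, 0, -0.122]
  ]
}}

```text
t: 3.1
eef_pos: [0.4499, -0.3, 0.3167]
ee_rot: [-3.141, -0.0, -1.351]
force: [-0.1, 0.0, -0.0]
width: 0.0875
```

Request:
{"name": "apply_moves", "arguments": {
  "moves": [
    [0.3, 0, 0, 0, -0.122],
    [0.3, 0, 0, 0, -0.122],
    [0.3, 0, 0, 0, -0.122],
    [0.3, 0, 0, 0, -0.122],
    [0.3, 0, 0, 0, -0.122],
    [0.3, 0, 0, 0, -0.122],
    [0.3, 0, 0, 0, -0.121]
  ]
}}

```text
t: 3.68
eef_pos: [0.4499, -0.3, 0.3167]
ee_rot: [-3.142, -0.0, -0.498]
force: [0.0, -0.5, 0.6]
width: 0.0577
```

```bash
cat > go.py <<'E'
import sys,numpy as np
from station import arm
s=arm.get_state();p=s['eef_pos'];y=s['ee_rot'][2]
print('t',round(s['t'],2),'pos',p.round(4),'rpy',s['ee_rot'].round(4),'q',s['q'].round(3),'F',s['force'].round(2),'M',s['moment'].round(3),'w',round(s['width'],4))
if len(sys.argv)>3:
    d=np.array([float(a) for a in sys.argv[1:4]])-p
    c,n=np.cos(y),np.sin(y)
    print('tool shift',round(c*d[0]+n*d[1],4),round(n*d[0]-c*d[1],4),round(-d[2],4), 'norm',np.linalg.norm(d).round(3))
    if len(sys.argv)>4: print('turn',round(-(float(sys.argv[4])-y),4))
E
python3 go.py 0.4612 0.0913 0.30 -0.504
```

```text
t 3.68 pos [ 0.4499 -0.3     0.3167] rpy [-3.1415e+00 -2.0000e-04 -4.9770e-01] q [-0.225  0.089 -0.136 -0.    -1.346  1.299] F [ 0.01 -0.45  0.63] M [-0.019  0.141  0.076] w 0.0577
tool shift -0.1769 -0.3492 0.0167 norm 0.392
turn 0.0063
```

Request:
{"name": "apply_moves", "arguments": {
  "moves": [
    [-0.3, -0.0161, -0.0317, 0.0015, 0.006],
    [-0.3, -0.0161, -0.0317, 0.0015, 0],
    [-0.3, -0.0161, -0.0317, 0.0015, 0],
    [-0.3, -0.0161, -0.0317, 0.0015, 0],
    [-0.3, -0.0161, -0.0317, 0.0015, 0],
    [-0.3, -0.0161, -0.0317, 0.0015, 0],
    [-0.3, -0.0161, -0.0317, 0.0015, 0],
    [-0.3, -0.0161, -0.0317, 0.0015, 0],
    [-0.3, -0.0161, -0.0317, 0.0015, 0],
    [-0.3, -0.0161, -0.0317, 0.0015, 0],
    [-0.3, -0.0161, -0.0317, 0.0015, 0],
    [-0.3, 0, 0, 0, 0]
  ]
}}

```text
t: 4.68
eef_pos: [0.4655, 0.0953, 0.2998]
ee_rot: [-3.141, 0.0, -0.506]
force: [-0.0, -0.1, -0.2]
width: 0.0306
```

```bash
python3 go.py 0.4612 0.0913 0.1450 -0.504; python3 - <<'E'
from station import eyes
from h import *
f=eyes.grab_frame('top'); g=eyes.grab_frame('scene')
a=cv2.resize(f['color'][150:290,340:470,::-1],None,fx=3,fy=3,interpolation=cv2.INTER_CUBIC)
b=cv2.resize(g['color'][110:250,320:450,::-1],None,fx=3,fy=3,interpolation=cv2.INTER_CUBIC)
cv2.imwrite('pics/a1.png',np.hstack([a,b]))
E
```

```text
t 4.68 pos [0.4655 0.0953 0.2998] rpy [-3.1407e+00  2.0000e-04 -5.0620e-01] q [ 6.170e-01 -2.100e-02 -2.880e-01 -1.000e-03 -1.303e+00  4.480e-01] F [-0.03 -0.05 -0.24] M [-0.081  0.152 -0.007] w 0.0306
tool shift -0.0018 0.0056 0.1548 norm 0.155
turn -0.0022
```

View pics/a1.png

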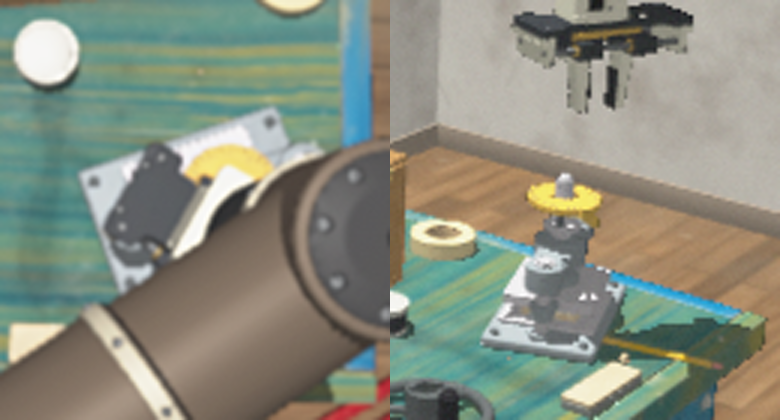

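Request:
{"name": "apply_moves", "arguments": {
  "moves": [
    [-0.3, -0.0018, 0.0056, 0.02, 0],
    [-0.3, 0, 0, 0.02, 0],
    [-0.3, 0, 0, 0.02, 0],
    [-0.3, 0, 0, 0.02, 0],
    [-0.3, 0, 0, 0.015, 0],
    [-0.3, 0, 0, 0.015, 0],
    [-0.3, 0, 0, 0.015, 0],
    [-0.3, 0, 0, 0.015, 0],
    [-0.3, 0, 0, 0.014, 0],
    [-0.5, 0, 0, 0, 0],
    [-0.5, 0, 0, 0, 0]
  ]
}}

```text
t: 5.7
eef_pos: [0.4608, 0.0857, 0.146]
ee_rot: [3.14, 0.0, -0.511]
force: [0.2, 0.9, 0.6]
width: 0.0239
```

```bash
cat > look.py <<'E'
import sys
from station import eyes
from h import *
f=eyes.grab_frame('top'); g=eyes.grab_frame('scene')
pickle.dump((f,g),open('last.pkl','wb'))
a=cv2.resize(f['color'][150:290,340:470,::-1],None,fx=3,fy=3,interpolation=cv2.INTER_CUBIC)
b=cv2.resize(g['color'][110:250,320:450,::-1],None,fx=3,fy=3,interpolation=cv2.INTER_CUBIC)
cv2.imwrite(f'pics/{sys.argv[1]}.png',np.hstack([a,b]))
E
python3 go.py 0.4612 0.0913 0.1450 -0.504; python3 look.py a2
```

```text
t 5.7 pos [0.4608 0.0857 0.146 ] rpy [ 3.1403e+00  4.0000e-04 -5.1080e-01] q [ 0.606  0.09  -0.542  0.    -0.94   0.454] F [0.18 0.86 0.61] M [-0.018  0.08  -0.012] w 0.0239
tool shift -0.0024 -0.005 0.001 norm 0.006
turn -0.0068
```

View pics/a2.png

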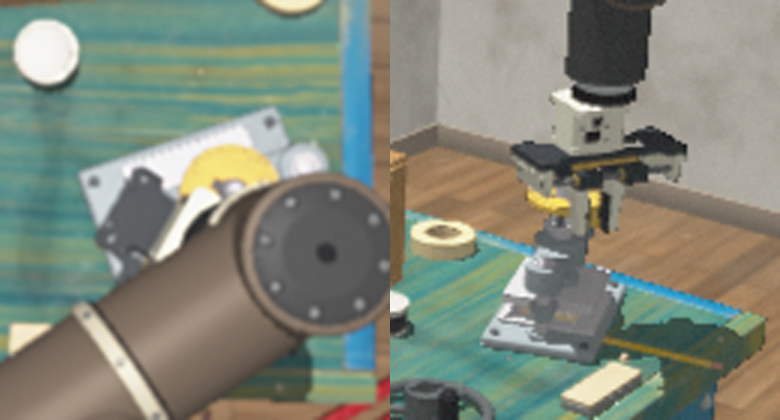

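Request:
{"name": "apply_moves", "arguments": {
  "moves": [
    [-0.5, -0.002, -0.0047, 0, 0],
    [-0.5, 0, -0.0024, 0, 0.035],
    [-0.5, 0, -0.0024, 0, 0.035],
    [-0.5, 0, -0.0024, 0, 0.035],
    [-0.5, 0, -0.0024, 0, 0.035],
    [-0.5, 0, -0.0024, 0, 0.035],
    [-0.5, 0, -0.0024, 0, 0.035],
    [-0.5, 0, -0.0024, 0, 0.035],
    [-0.5, 0, -0.0024, 0, 0.035],
    [-0.5, 0, -0.0024, 0, 0.035],
    [-0.5, 0, -0.0024, 0, 0.035],
    [-0.5, 0, -0.0024, 0, 0.035]
  ]
}}

```text
t: 6.8
eef_pos: [0.4786, 0.1127, 0.147]
ee_rot: [-3.14, -0.0, -0.896]
force: [-1.0, -0.1, 0.1]
width: 0.0219
```

```bash
python3 go.py; python3 look.py a3
```

```text
t 6.8 pos [0.4786 0.1127 0.147 ] rpy [-3.1403e+00 -2.0000e-04 -8.9630e-01] q [ 0.632  0.126 -0.497  0.    -0.946  0.042] F [-1.04 -0.11  0.08] M [-0.187  0.242  0.048] w 0.0219
```

View pics/a3.png

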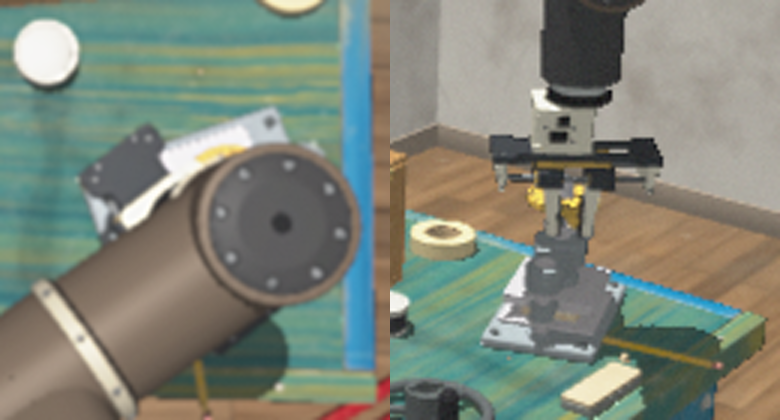

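Request:
{"name": "apply_moves", "arguments": {
  "moves": [
    [-0.5, 0, -0.0024, 0, 0.035],
    [-0.5, 0, -0.0024, 0, 0.035],
    [-0.5, 0, -0.0024, 0, 0.035],
    [-0.5, 0, -0.0024, 0, 0.035],
    [-0.5, 0, -0.0024, 0, 0.035],
    [-0.5, 0, -0.0024, 0, 0.035],
    [-0.5, 0, -0.0024, 0, 0.035],
    [-0.5, 0, -0.0024, 0, 0.035],
    [-0.5, 0, -0.0024, 0, 0.035],
    [-0.5, 0, -0.0024, 0, 0.035],
    [-0.5, 0, -0.0024, 0, 0.035],
    [-0.5, 0, -0.0024, 0, 0.035]
  ]
}}

```text
t: 7.9
eef_pos: [0.5036, 0.1256, 0.1465]
ee_rot: [-3.141, 0.0, -1.315]
force: [-0.9, -0.5, -0.4]
width: 0.022
```

```bash
python3 go.py; python3 look.py a4
```

```text
t 7.9 pos [0.5036 0.1256 0.1465] rpy [-3.1411e+00  2.0000e-04 -1.3151e+00] q [ 0.623  0.172 -0.441  0.    -0.957 -0.367] F [-0.89 -0.47 -0.43] M [-0.101  0.23  -0.008] w 0.022
```

View pics/a4.png

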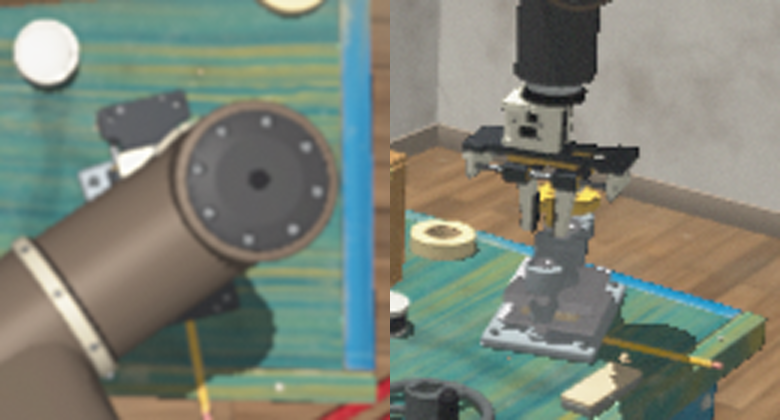

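Request:
{"name": "apply_moves", "arguments": {
  "moves": [
    [-0.5, 0, -0.0024, 0, 0.035],
    [-0.5, 0, -0.0024, 0, 0.035],
    [-0.5, 0, -0.0024, 0, 0.035],
    [-0.5, 0, -0.0024, 0, 0.035],
    [-0.5, 0, -0.0024, 0, 0.035],
    [-0.5, 0, -0.0024, 0, 0.035],
    [-0.5, 0, -0.0024, 0, 0.035],
    [-0.5, 0, -0.0024, 0, 0.035],
    [-0.5, 0, -0.0024, 0, 0.035],
    [-0.5, 0, -0.0024, 0, 0.035],
    [-0.5, 0, -0.0024, 0, 0.035],
    [-0.5, 0, -0.0024, 0, 0.035]
  ]
}}

```text
t: 9.0
eef_pos: [0.5319, 0.1275, 0.1463]
ee_rot: [-3.141, 0.0, -1.734]
force: [-0.6, 0.5, 0.1]
width: 0.0219
```

```bash
python3 go.py; python3 look.py a5
```

```text
t 9.0 pos [0.5319 0.1275 0.1463] rpy [-3.1415e+00  4.0000e-04 -1.7342e+00] q [ 0.593  0.217 -0.383 -0.    -0.97  -0.757] F [-0.56  0.55  0.08] M [0.153 0.229 0.018] w 0.0219
```

View pics/a5.png

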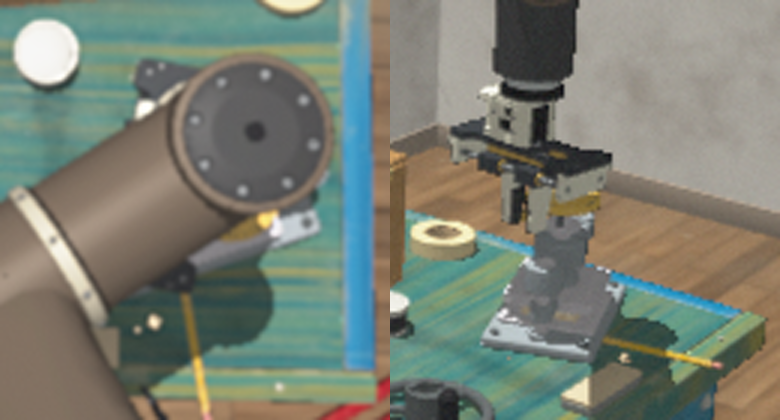

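```bash
cat > ph.py <<'E'
from h import *
f,g=pickle.load(open('last.pkl','rb'))
for n,k in (('top',f),('scene',g)):
    W=cloud(k);c=k['color'].astype(int)
    m=(c[...,0]-c[...,2]>70)&(c[...,1]-c[...,2]>40)&(np.hypot(W[...,0]-.5225,W[...,1]-.0575)<.1)&(W[...,2]>.05)
    P=W[m]; print(n,len(P),np.percentile(P[:,2],[5,25,50,75,95]).round(4) if len(P) else '')
E
python3 ph.py
```

```text
top 41 [0.1623 0.1663 0.1679 0.1694 0.1722]
scene 60 [0.1608 0.1647 0.166  0.1676 0.169 ]
```

Request:
{"name": "apply_moves", "arguments": {
  "moves": [
    [-0.5, 0, -0.0024, 0, 0.035],
    [-0.5, 0, -0.0024, 0, 0.035],
    [-0.5, 0, -0.0024, 0, 0.035],
    [-0.5, 0, -0.0024, 0, 0.035],
    [-0.5, 0, -0.0024, 0, 0.035],
    [-0.5, 0, -0.0024, 0, 0.035],
    [-0.5, 0, -0.0024, 0, 0.035],
    [-0.5, 0, -0.0024, 0, 0.035],
    [-0.5, 0, -0.0024, 0, 0.035],
    [-0.5, 0, -0.0024, 0, 0.035],
    [-0.5, 0, -0.0024, 0, 0.035],
    [-0.5, 0, -0.0024, 0, 0.035]
  ]
}}

```text
t: 10.1
eef_pos: [0.5587, 0.1175, 0.1463]
ee_rot: [-3.142, 0.0, -2.154]
force: [0.1, 0.9, -0.2]
width: 0.0219
```

```bash
python3 go.py; python3 look.py a6;python3 ph.py
```

```text
t 10.1 pos [0.5587 0.1175 0.1463] rpy [-3.1416e+00  5.0000e-04 -2.1536e+00] q [ 0.55   0.255 -0.332 -0.    -0.984 -1.132] F [ 0.12  0.88 -0.16] M [ 0.261  0.121 -0.045] w 0.0219
top 207 [0.1641 0.1663 0.1676 0.1694 0.1713]
scene 97 [0.16   0.164  0.1661 0.1675 0.1691]
```

View pics/a6.png

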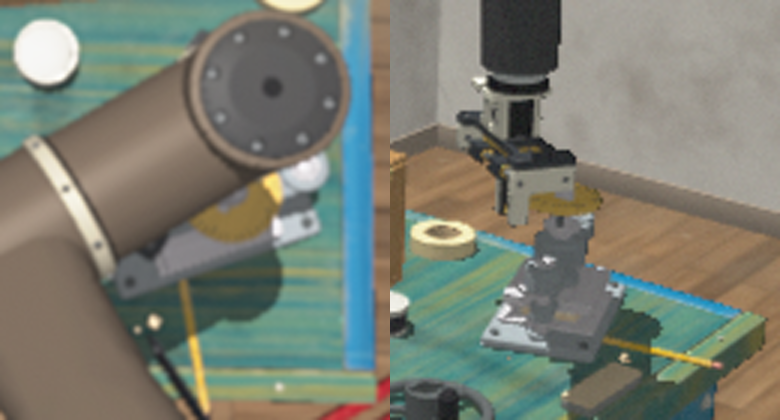

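```bash
python3 - <<'E'
from h import *
fs=pickle.load(open('fs.pkl','rb'))
f,W=fs['scene']
for z in (.194,.168,.158,.150,.145,.14,.135,.132): print(z,proj(f,[.5225,.0575,z]).round(1))
a=cv2.resize(f['color'][160:215,350:410,::-1],None,fx=12,fy=10,interpolation=cv2.INTER_NEAREST)
cv2.imwrite('pics/z0.png',a)
E
```

```text
0.194 [[378. 168.]]
0.168 [[377.6 174.7]]
0.158 [[377.4 177.2]]
0.15 [[377.2 179.3]]
0.145 [[377.1 180.5]]
0.14 [[377.1 181.8]]
0.135 [[377.  183.1]]
0.132 [[376.9 183.8]]
```

View pics/z0.png

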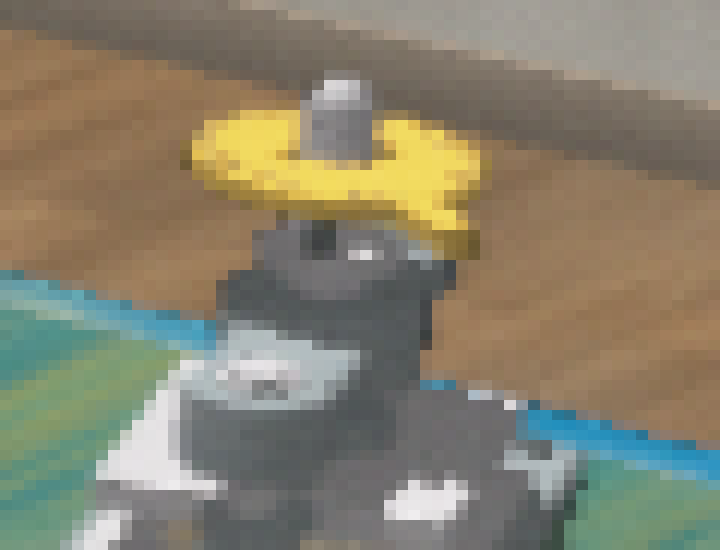

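Request:
{"name": "apply_moves", "arguments": {
  "moves": [
    [-0.5, 0, -0.0024, 0, 0.035],
    [-0.5, 0, -0.0024, 0, 0.035],
    [-0.5, 0, -0.0024, 0, 0.035],
    [-0.5, 0, -0.0024, 0, 0.035],
    [-0.5, 0, -0.0024, 0, 0.035],
    [-0.5, 0, -0.0024, 0, 0.035],
    [-0.5, 0, -0.0024, 0, 0.035],
    [-0.5, 0, -0.0024, 0, 0.035]
  ]
}}

```text
t: 10.87
eef_pos: [0.5733, 0.1051, 0.1462]
ee_rot: [3.142, 0.0, -2.433]
force: [0.5, -0.4, -0.0]
width: 0.0218
```

```bash
python3 go.py; python3 look.py a7;python3 ph.py
```

```text
t 10.87 pos [0.5733 0.1051 0.1462] rpy [ 3.1415e+00  4.0000e-04 -2.4333e+00] q [ 0.516  0.273 -0.306 -0.    -0.991 -1.379] F [ 0.54 -0.44 -0.01] M [ 0.221  0.076 -0.071] w 0.0218
top 237 [0.1642 0.1662 0.1682 0.1697 0.1717]
scene 116 [0.1614 0.1647 0.1665 0.1677 0.1693]
```

View pics/a7.png

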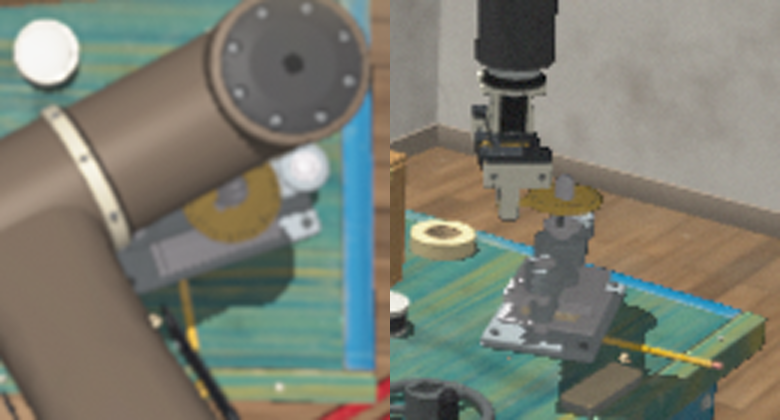

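```bash
python3 - <<'E'
from h import *
f,g=pickle.load(open('last.pkl','rb'))
a=cv2.resize(g['color'][160:195,355:400,::-1],None,fx=12,fy=12,interpolation=cv2.INTER_NEAREST)
b=cv2.resize(f['color'][195:235,390:445,::-1],None,fx=10,fy=10,interpolation=cv2.INTER_NEAREST)
cv2.imwrite('pics/z1.png',a*1);cv2.imwrite('pics/z1t.png',np.clip(b.astype(float)*1.4,0,255))
E
```

```text
[ WARN:0@0.052] global loadsave.cpp:1063 imwrite_ Unsupported depth image for selected encoder is fallbacked to CV_8U.
```

View pics/z1.png

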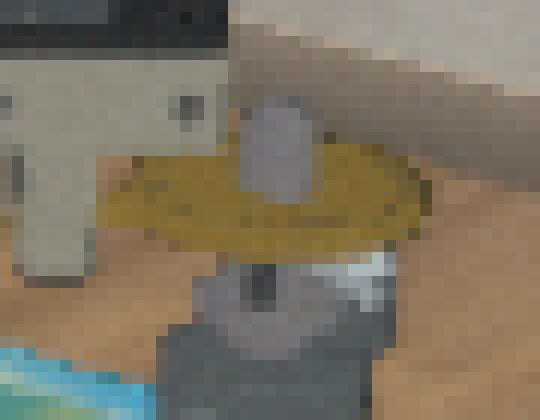

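View pics/z1t.png

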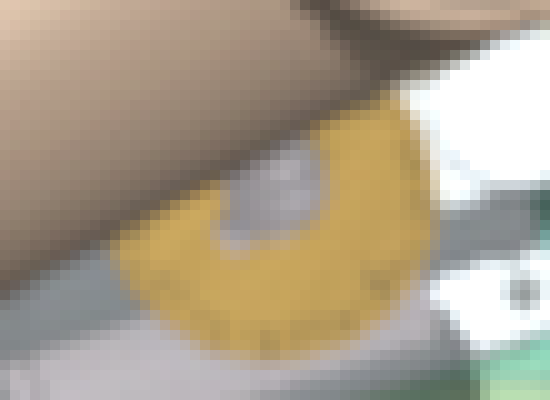

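Request:
{"name": "apply_moves", "arguments": {
  "moves": [
    [-0.5, 0, -0.0024, 0, 0.035],
    [-0.5, 0, -0.0024, 0, 0.035],
    [-0.5, 0, -0.0024, 0, 0.035],
    [-0.5, 0, -0.0024, 0, 0.035],
    [-0.5, 0, -0.0024, 0, 0.035],
    [-0.5, 0, -0.0024, 0, 0.035],
    [-0.5, 0, -0.0024, 0, 0.035],
    [-0.5, 0, -0.0024, 0, 0.035],
    [-0.5, 0, -0.0024, 0, 0.035],
    [-0.5, 0, -0.0024, 0, 0.035]
  ]
}}

```text
t: 11.8
eef_pos: [0.5857, 0.0847, 0.1462]
ee_rot: [3.141, 0.0, -2.783]
force: [-0.6, 0.9, -0.6]
width: 0.022
```

```bash
python3 go.py; python3 look.py a8;python3 ph.py
```

```text
t 11.8 pos [0.5857 0.0847 0.1462] rpy [ 3.1414e+00  3.0000e-04 -2.7831e+00] q [ 0.474  0.287 -0.286 -0.    -0.997 -1.686] F [-0.6   0.94 -0.56] M [ 0.231 -0.041 -0.027] w 0.022
top 240 [0.1639 0.1665 0.1682 0.1699 0.172 ]
scene 84 [0.1575 0.1637 0.1662 0.1692 0.1711]
```

View pics/a8.png

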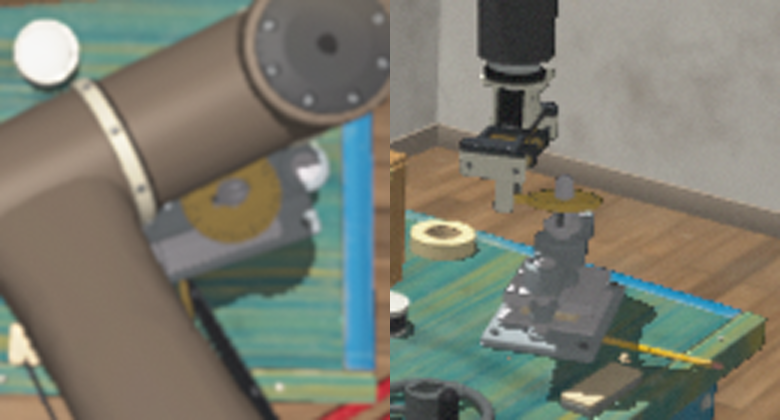

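```bash
python3 - <<'E'
from h import *
f,g=pickle.load(open('last.pkl','rb'))
a=cv2.resize(g['color'][160:195,355:400,::-1],None,fx=9,fy=9,interpolation=cv2.INTER_NEAREST)
b=cv2.resize(f['color'][195:235,392:437,::-1],None,fx=9,fy=9,interpolation=cv2.INTER_CUBIC)
b=np.clip(b.astype(float)*1.4,0,255).astype(np.uint8)
cv2.imwrite('pics/z2.png',np.hstack([a,b[:a.shape[0]]]))
E
```

```text
(no output)
```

View pics/z2.png

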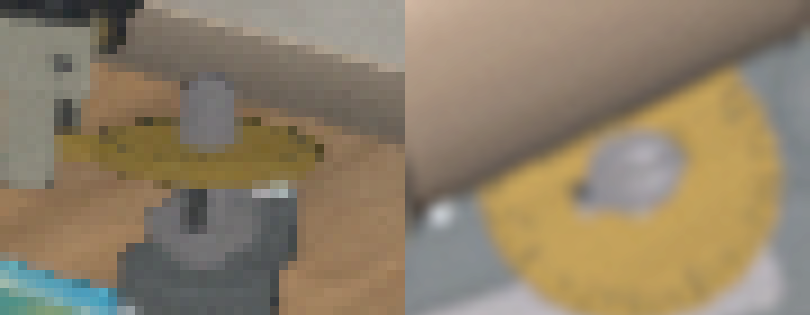

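Request:
{"name": "apply_moves", "arguments": {
  "moves": [
    [-0.5, 0, -0.0024, 0, 0.035],
    [-0.5, 0, -0.0024, 0, 0.035],
    [-0.5, 0, -0.0024, 0, 0.035],
    [-0.5, 0, -0.0024, 0, 0.035],
    [-0.5, 0, -0.0024, 0, 0.035],
    [-0.5, 0, -0.0024, 0, 0.035]
  ]
}}

```text
t: 12.4
eef_pos: [0.5895, 0.0707, 0.1461]
ee_rot: [3.142, 0.0, -2.993]
force: [0.5, 0.3, -0.1]
width: 0.0219
```

```bash
python3 go.py; python3 look.py a9;python3 ph.py
python3 - <<'E'
from h import *
f,g=pickle.load(open('last.pkl','rb'))
a=cv2.resize(g['color'][160:195,355:400,::-1],None,fx=9,fy=9,interpolation=cv2.INTER_NEAREST)
b=cv2.resize(f['color'][195:235,392:437,::-1],None,fx=9,fy=9,interpolation=cv2.INTER_CUBIC)
b=np.clip(b.astype(float)*1.4,0,255).astype(np.uint8)
cv2.imwrite('pics/z3.png',np.hstack([a,b[:a.shape[0]]]))
E
```

```text
t 12.4 pos [0.5895 0.0707 0.1461] rpy [ 3.1416  0.     -2.9929] q [ 0.448  0.29  -0.282 -0.    -0.998 -1.871] F [ 0.52  0.28 -0.13] M [-0.    -0.036 -0.051] w 0.0219
top 228 [0.1377 0.1399 0.1416 0.1431 0.1456]
scene 134 [0.1356 0.1388 0.1404 0.1423 0.1436]
```

View pics/z3.png

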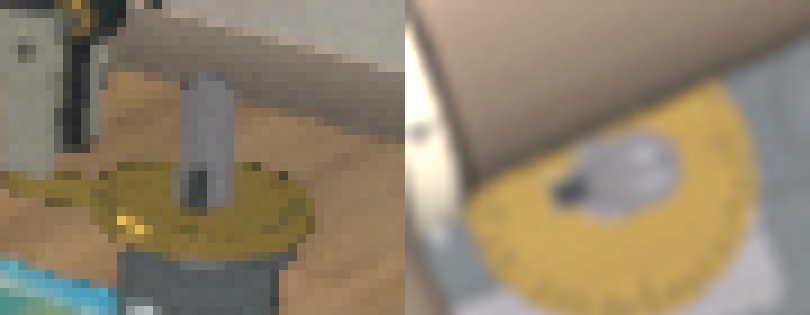

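Request:
{"name": "apply_moves", "arguments": {
  "moves": [
    [-0.4, 0, 0, -0.02, 0],
    [-0.4, 0, 0, -0.03, 0],
    [-0.4, 0, 0, -0.035, 0],
    [-0.4, 0, 0, -0.035, 0],
    [0, 0, 0, -0.03, -0.11],
    [0, 0, 0, 0, -0.12],
    [0.6, 0, 0, 0, -0.12],
    [0.6, 0, 0, 0, -0.12],
    [0.6, 0, 0, 0, -0.12],
    [0.6, 0, 0, 0, -0.12],
    [0.6, 0, 0, 0, -0.12],
    [0.6, 0, 0, 0, -0.12]
  ]
}}

```text
t: 13.5
eef_pos: [0.5894, 0.0709, 0.2961]
ee_rot: [3.142, -0.0, -2.035]
force: [-0.3, -0.2, -0.5]
width: 0.0694
```

Request:
{"name": "apply_moves", "arguments": {
  "moves": [
    [0.6, 0, 0, 0, -0.12],
    [0.6, 0, 0, 0, -0.12],
    [0.6, 0, 0, 0, -0.12],
    [0.6, 0, 0, 0, -0.12],
    [0.6, 0, 0, 0, -0.12],
    [0.6, 0, 0, 0, -0.12],
    [0.6, 0, 0, 0, -0.12],
    [0.6, 0, 0, 0, -0.12],
    [0.6, 0, 0, 0, -0.12],
    [0.6, 0, 0, 0, -0.12],
    [0.6, 0, 0, 0, -0.12],
    [0.6, 0, 0, 0, -0.12]
  ]
}}

```text
t: 14.5
eef_pos: [0.5894, 0.0709, 0.2961]
ee_rot: [-3.142, 0.0, -0.595]
force: [0.3, 0.1, -0.6]
width: 0.0704
```

```bash
python3 go.py 0.4851 0.3777 0.16 -0.602
```

```text
t 14.5 pos [0.5894 0.0709 0.2961] rpy [-3.1416e+00  1.0000e-04 -5.9510e-01] q [ 0.449  0.189 -0.063 -0.    -1.319  0.527] F [ 0.29  0.15 -0.56] M [-0.05   0.09   0.055] w 0.0704
tool shift -0.2584 -0.1956 0.1361 norm 0.351
turn 0.0069
```

Request:
{"name": "apply_moves", "arguments": {
  "moves": [
    [0.6, -0.0258, -0.0196, 0, 0.007],
    [0.6, -0.0258, -0.0196, 0, 0],
    [0.6, -0.0258, -0.0196, 0, 0],
    [0.6, -0.0258, -0.0196, 0, 0],
    [0.6, -0.0258, -0.0196, 0.02, 0],
    [0.6, -0.0258, -0.0196, 0.02, 0],
    [0.6, -0.0258, -0.0196, 0.02, 0],
    [0.6, -0.0258, -0.0196, 0.02, 0],
    [0.6, -0.0258, -0.0196, 0.02, 0],
    [0.6, -0.0258, -0.0196, 0.02, 0],
    [0.6, 0, 0, 0, 0],
    [0.6, 0, 0, 0, 0]
  ]
}}

```text
t: 15.5
eef_pos: [0.4893, 0.3803, 0.1743]
ee_rot: [3.138, 0.0, -0.606]
force: [0.4, -0.1, -0.4]
width: 0.0701
```

```bash
python3 go.py 0.4851 0.3777 0.027 -0.602; python3 - <<'E'
from station import eyes
from fit import *
f=eyes.grab_frame('top'); g=eyes.grab_frame('scene')
pickle.dump((f,g),open('last.pkl','wb'))
W=cloud(f)
print(plate(f,W,0.137,[0.522,0.057]))
a=cv2.resize(f['color'][150:290,250:470,::-1],None,fx=3,fy=3,interpolation=cv2.INTER_CUBIC)
cv2.imwrite('pics/b1.png',a)
a=cv2.resize(g['color'][140:280,260:420,::-1],None,fx=4,fy=4,interpolation=cv2.INTER_CUBIC)
cv2.imwrite('pics/b1s.png',a)
E
```

```text
t 15.5 pos [0.4893 0.3803 0.1743] rpy [ 3.1384e+00  1.0000e-04 -6.0620e-01] q [ 0.975  0.308 -0.186 -0.    -1.08  -0.011] F [ 0.38 -0.13 -0.36] M [-0.07   0.089  0.013] w 0.0701
tool shift -0.002 0.0045 0.1473 norm 0.147
turn -0.0042
(array([0.52228937, 0.05729706, 0.34621051]), np.float64(31.222363083505087), np.int64(815))
```

View pics/b1.png

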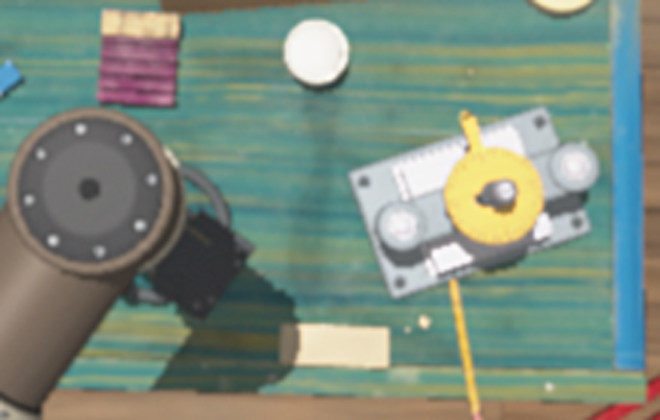

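View pics/b1s.png

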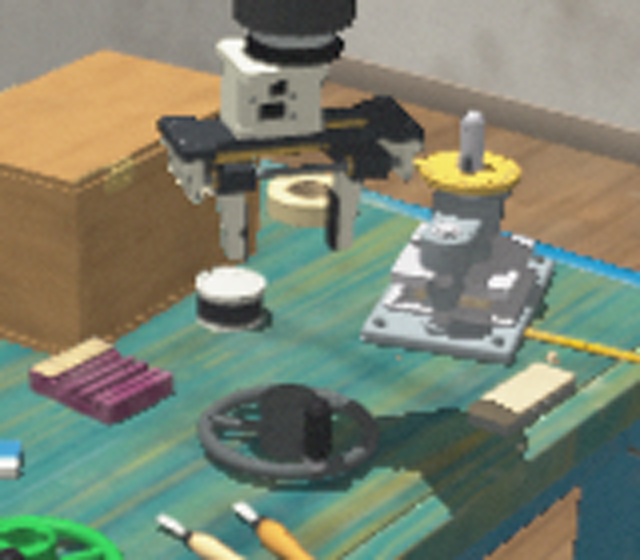

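```bash
python3 go.py 0.4851 0.3777 0.027 -0.602
```

```text
t 15.6 pos [0.4908 0.3793 0.1763] rpy [ 3.1416e+00 -3.0000e-04 -6.0930e-01] q [ 0.973  0.305 -0.185  0.    -1.081 -0.011] F [-0.05  0.53  0.1 ] M [-0.075  0.142  0.037] w 0.0699
tool shift -0.0037 0.0046 0.1493 norm 0.149
turn -0.0073
```

Request:
{"name": "apply_moves", "arguments": {
  "moves": [
    [0.6, -0.0037, 0.0046, 0.01, -0.007],
    [0.6, 0, 0, 0.02, 0],
    [0.6, 0, 0, 0.02, 0],
    [0.6, 0, 0, 0.02, 0],
    [0.6, 0, 0, 0.02, 0],
    [0.6, 0, 0, 0.02, 0],
    [0.6, 0, 0, 0.02, 0],
    [0.6, 0, 0, 0.01, 0],
    [0.6, 0, 0, 0.009, 0],
    [0.6, 0, 0, 0, 0],
    [0.6, 0, 0, 0, 0]
  ]
}}

```text
t: 16.52
eef_pos: [0.4856, 0.3776, 0.0277]
ee_rot: [-3.141, -0.0, -0.605]
force: [-0.1, -0.1, -0.4]
width: 0.0699
```

```bash
python3 go.py 0.4851 0.3777 0.027 -0.602
```

```text
t 16.52 pos [0.4856 0.3776 0.0277] rpy [-3.141e+00 -2.000e-04 -6.047e-01] q [ 0.978  0.452 -0.353  0.    -0.765 -0.012] F [-0.13 -0.12 -0.37] M [-0.071  0.157 -0.018] w 0.0699
tool shift -0.0005 0.0002 0.0007 norm 0.001
turn -0.0027
```

Grip the hub.

Request:
{"name": "apply_moves", "arguments": {
  "moves": [
    [-0.2, 0, 0, 0, 0],
    [-0.2, 0, 0, 0, 0],
    [-0.2, 0, 0, 0, 0],
    [-0.2, 0, 0, 0, 0],
    [-0.2, 0, 0, 0, 0],
    [-0.2, 0, 0, 0, 0]
  ],
  "newtons": 35
}}

```text
t: 17.02
eef_pos: [0.485, 0.3775, 0.0276]
ee_rot: [3.142, -0.0, -0.605]
force: [-1.8, -1.4, 6.1]
width: 0.0464
```

```bash
python3 go.py; python3 - <<'E'
from station import eyes
from fit import *
f=eyes.grab_frame('top'); g=eyes.grab_frame('scene')
pickle.dump((f,g),open('last.pkl','wb'))
a=cv2.resize(f['color'][150:290,250:470,::-1],None,fx=2,fy=2,interpolation=cv2.INTER_CUBIC)
b=cv2.resize(g['color'][180:280,290:390,::-1],None,fx=2.8,fy=2.8,interpolation=cv2.INTER_CUBIC)
cv2.imwrite('pics/b2.png',np.hstack([a,b]))
E
```

```text
t 17.02 pos [0.485  0.3775 0.0276] rpy [ 3.1416e+00 -1.0000e-04 -6.0450e-01] q [ 0.979  0.452 -0.354  0.    -0.765 -0.013] F [-1.83 -1.45  6.1 ] M [-0.726  1.067 -0.032] w 0.0464
```

View pics/b2.png

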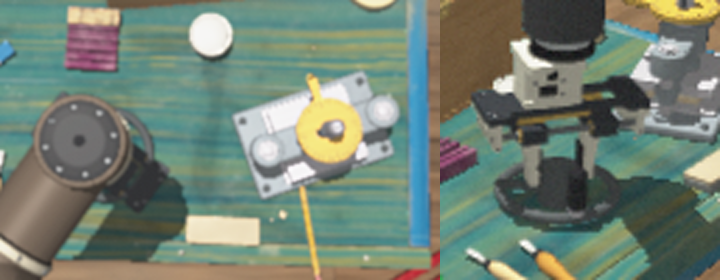

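Request:
{"name": "apply_moves", "arguments": {
  "moves": [
    [-0.2, 0, 0, -0.01, 0],
    [-0.2, 0, 0, -0.02, 0],
    [-0.2, 0, 0, -0.03, 0],
    [-0.2, 0, 0, -0.03, 0],
    [-0.2, 0, 0, -0.03, 0],
    [-0.2, 0, 0, -0.03, 0],
    [-0.2, 0, 0, -0.03, 0],
    [-0.2, 0, 0, -0.03, 0],
    [-0.2, 0, 0, -0.02, 0],
    [-0.2, 0, 0, 0, 0],
    [-0.2, 0, 0, 0, 0],
    [-0.2, 0, 0, 0, 0]
  ]
}}

```text
t: 18.12
eef_pos: [0.4841, 0.3769, 0.2551]
ee_rot: [3.139, 0.001, -0.605]
force: [-0.9, 0.4, -5.9]
width: 0.0465
```

```bash
python3 go.py; python3 - <<'E'
from station import eyes
from fit import *
f=eyes.grab_frame('top'); g=eyes.grab_frame('scene')
pickle.dump((f,g),open('last.pkl','wb'))
a=cv2.resize(f['color'][150:290,250:470,::-1],None,fx=2,fy=2,interpolation=cv2.INTER_CUBIC)
b=cv2.resize(g['color'][130:250,270:390,::-1],None,fx=4,fy=4,interpolation=cv2.INTER_CUBIC)
cv2.imwrite('pics/b3.png',a);cv2.imwrite('pics/b3s.png',b)
W=cloud(g)
d=np.hypot(W[...,0]-.485,W[...,1]-.378)
m=(d<.1)&(d>.045)&(W[...,2]>.15)&(W[...,2]<.36)
print(np.histogram(W[m][:,2],20))
E
```

```text
t 18.12 pos [0.4841 0.3769 0.2551] rpy [ 3.1388e+00  1.2000e-03 -6.0520e-01] q [ 9.790e-01  2.440e-01 -8.400e-02 -1.000e-03 -1.246e+00 -1.300e-02] F [-0.89  0.44 -5.94] M [-0.148  0.146  0.014] w 0.0465
(array([ 58, 170, 120,   7,  14,  18,  15,  18,  14,  16,  21,   7,   2,
         9,  63,  99, 107,  82,  48, 115]), array([0.23266149, 0.2390278 , 0.24539411, 0.25176042, 0.25812673,
       0.26449305, 0.27085936, 0.27722567, 0.28359198, 0.2899583 ,
       0.29632461, 0.30269092, 0.30905723, 0.31542354, 0.32178986,
       0.32815617, 0.33452248, 0.34088879, 0.34725511, 0.35362142,
       0.35998773]))
```

View pics/b3s.png

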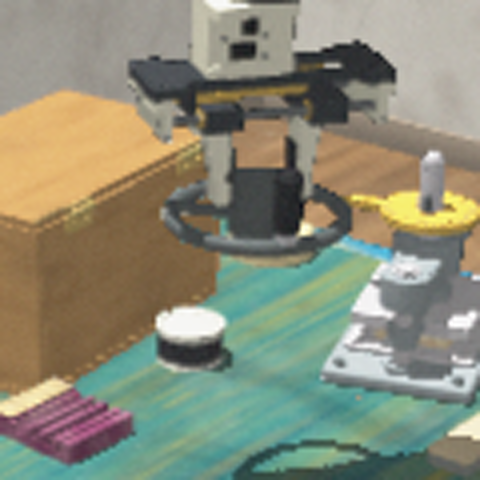

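```bash
python3 - <<'E'
from fit import *
f,g=pickle.load(open('last.pkl','rb'))
W=cloud(g)
d=np.hypot(W[...,0]-.485,W[...,1]-.378)
m=(d<.095)&(d>.05)&(W[...,2]>.232)&(W[...,2]<.253)
P=W[m];print(len(P),np.round(circ(P[:,0],P[:,1]),4))
A=np.c_[P[:,0],P[:,1],np.ones(len(P))];s=np.linalg.lstsq(A,P[:,2],rcond=None)[0];print('tilt',s[:2].round(3))
c=np.array(circ(P[:,0],P[:,1])[:2])
K=W[(d<.12)&(d>.03)&(W[...,2]>.262)&(W[...,2]<.305)]
# knob candidates: side toward camera
a=np.degrees(np.arctan2(K[:,1]-c[1],K[:,0]-c[0]));r=np.hypot(K[:,1]-c[1],K[:,0]-c[0]);
s=(r>.05)&(a>100)&(a<190);print(s.sum(),K[s].mean(0),np.median(a[s]))
# project model knob for several yaw & pick dark pixels
col=g['color'].astype(int).sum(-1)
for yaw in range(130,165,5):
    t=np.radians(yaw); print(yaw,[proj(g,[c[0]+.068*np.cos(t),c[1]+.068*np.sin(t),.2276+z]).round(1).tolist()[0] for z in (.076,.03)])
b=cv2.resize(g['color'][165:205,305:365,::-1],None,fx=12,fy=12,interpolation=cv2.INTER_NEAREST);cv2.imwrite('pics/b4.png',b)
E
```

```text
344 [0.4815 0.3821 0.067 ]
tilt [ 0.006 -0.014]
106 [0.42545948 0.42108078 0.28344814] 144.31141869168223
130 [[335.8, 172.7], [335.3, 187.3]]
135 [[337.8, 172.7], [337.3, 187.2]]
140 [[339.8, 172.6], [339.2, 187.2]]
145 [[341.7, 172.5], [341.2, 187.0]]
150 [[343.6, 172.3], [343.0, 186.8]]
155 [[345.4, 172.0], [344.8, 186.5]]
160 [[347.1, 171.7], [346.5, 186.2]]
```

View pics/b4.png

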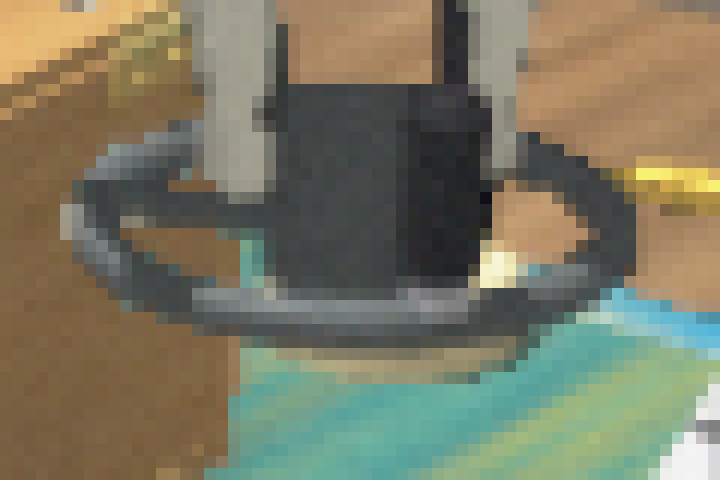

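Request:
{"name": "apply_moves", "arguments": {
  "moves": [
    [-0.2, 0, 0, -0.003, -0.1],
    [-0.2, 0, 0, -0.003, -0.11],
    [-0.2, 0, 0, 0, -0.11],
    [-0.2, 0, 0, 0, -0.11],
    [-0.2, 0, 0, 0, -0.11],
    [-0.2, 0, 0, 0, -0.11],
    [-0.2, 0, 0, 0, -0.11],
    [-0.2, 0, 0, 0, -0.11],
    [-0.2, 0, 0, 0, -0.098],
    [-0.2, 0, 0, 0, 0],
    [-0.2, 0, 0, 0, 0]
  ]
}}

```text
t: 19.13
eef_pos: [0.4848, 0.3772, 0.2616]
ee_rot: [3.14, 0.002, 0.36]
force: [-0.2, 0.4, -5.8]
width: 0.0462
```

```bash
python3 go.py 0.5225 0.0575 0.262 0.363
```

```text
t 19.13 pos [0.4848 0.3772 0.2616] rpy [3.1405e+00 2.0000e-03 3.6000e-01] q [ 0.979  0.241 -0.073 -0.    -1.259  0.952] F [-0.2   0.4  -5.84] M [-0.156  0.047  0.044] w 0.0462
tool shift -0.0773 0.3125 -0.0004 norm 0.322
turn -0.003
```

Request:
{"name": "apply_moves", "arguments": {
  "moves": [
    [-0.2, -0.004, 0.016, 0, 0],
    [-0.2, -0.0073, 0.03, 0, 0],
    [-0.2, -0.0073, 0.03, 0, 0],
    [-0.2, -0.0073, 0.03, 0, 0],
    [-0.2, -0.0073, 0.03, 0, 0],
    [-0.2, -0.0073, 0.03, 0, 0],
    [-0.2, -0.0073, 0.03, 0, 0],
    [-0.2, -0.0073, 0.03, 0, 0],
    [-0.2, -0.0073, 0.03, 0, 0],
    [-0.2, -0.0073, 0.03, 0, 0],
    [-0.2, -0.0073, 0.0265, 0, 0],
    [-0.2, 0, 0, 0, 0]
  ]
}}

```text
t: 20.13
eef_pos: [0.5235, 0.0538, 0.2629]
ee_rot: [3.141, 0.001, 0.357]
force: [0.2, 1.4, -5.3]
width: 0.0464
```

Request:
{"name": "apply_moves", "arguments": {
  "moves": [
    [-0.2, 0, 0, 0, 0],
    [-0.2, 0, 0, 0, 0],
    [-0.2, 0, 0, 0, 0]
  ]
}}

```text
t: 20.38
eef_pos: [0.524, 0.0585, 0.2629]
ee_rot: [-3.141, 0.0, 0.362]
force: [-0.7, 0.1, -5.4]
width: 0.0465
```

```bash
python3 go.py 0.5225 0.0575 0.262 0.363; python3 - <<'E'
from station import eyes
from fit import *
f=eyes.grab_frame('top'); g=eyes.grab_frame('scene')
pickle.dump((f,g),open('last.pkl','wb'))
b=cv2.resize(g['color'][120:220,320:440,::-1],None,fx=6,fy=6,interpolation=cv2.INTER_CUBIC)
cv2.imwrite('pics/c1.png',b)
W=cloud(g);d=np.hypot(W[...,0]-.5225,W[...,1]-.0575)
m=(d<.095)&(d>.05)&(W[...,2]>.238)&(W[...,2]<.259)
P=W[m];print(len(P),np.round(circ(P[:,0],P[:,1]),4))
m=(d<.03)&(W[...,2]>.17)&(W[...,2]<.2);P=W[m];print('nose',len(P),P.mean(0))
E
```

```text
t 20.38 pos [0.524  0.0585 0.2629] rpy [-3.1414e+00  1.0000e-04  3.6230e-01] q [ 0.483  0.092 -0.254 -0.    -1.226  1.45 ] F [-0.68  0.12 -5.37] M [-0.106  0.099  0.019] w 0.0465
tool shift -0.0018 0.0004 0.0009 norm 0.002
turn -0.0007
277 [0.523  0.0666 0.0675]
nose 40 [0.520619   0.06245521 0.18297235]
```

View pics/c1.png

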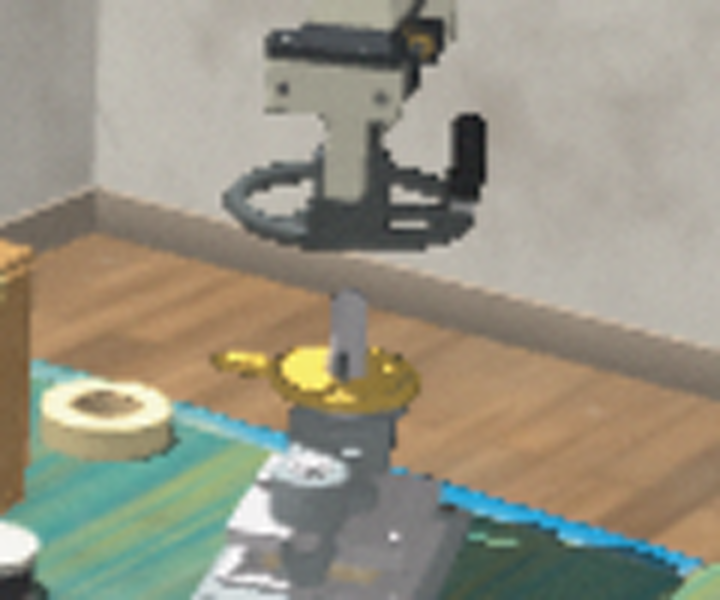

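Request:
{"name": "apply_moves", "arguments": {
  "moves": [
    [-0.2, -0.0015, 0, 0.009, 0],
    [-0.2, 0, 0, 0.009, 0],
    [-0.2, 0, 0, 0.009, 0],
    [-0.2, 0, 0, 0.008, 0],
    [-0.2, 0, 0, 0.007, 0],
    [-0.2, 0, 0, 0.006, 0],
    [-0.2, 0, 0, 0.005, 0],
    [-0.2, 0, 0, 0.005, 0],
    [-0.2, 0, 0, 0.004, 0],
    [-0.2, 0, 0, 0, 0]
  ]
}}

```text
t: 21.32
eef_pos: [0.5224, 0.0553, 0.2005]
ee_rot: [3.138, 0.003, 0.363]
force: [1.8, -9.6, -6.2]
width: 0.0466
```

```bash
python3 go.py 0.5225 0.0575 0.19 0.363
```

```text
t 21.32 pos [0.5224 0.0553 0.2005] rpy [3.1384e+00 2.7000e-03 3.6310e-01] q [ 0.481  0.133 -0.354  0.003 -1.087  1.451] F [ 1.77 -9.59 -6.22] M [-3.911 -0.604 -0.017] w 0.0466
tool shift 0.0009 -0.002 0.0105 norm 0.011
turn 0.0001
```

Request:
{"name": "apply_moves", "arguments": {
  "moves": [
    [-0.2, -0.0006, 0.0016, 0, 0],
    [-0.2, -0.0006, 0.0017, 0, 0],
    [-0.2, 0, 0, 0, 0]
  ]
}}

```text
t: 21.57
eef_pos: [0.5229, 0.054, 0.2009]
ee_rot: [-3.141, -0.0, 0.363]
force: [0.1, 0.4, -5.5]
width: 0.0465
```

```bash
python3 go.py 0.5225 0.0575 0.19 0.363
```

```text
t 21.57 pos [0.5229 0.054  0.2009] rpy [-3.1413e+00 -2.0000e-04  3.6290e-01] q [ 0.476  0.132 -0.353 -0.    -1.085  1.458] F [ 0.15  0.4  -5.46] M [-0.111  0.116 -0.01 ] w 0.0465
tool shift 0.0009 -0.0034 0.0109 norm 0.011
turn -0.0001
```

Request:
{"name": "apply_moves", "arguments": {
  "moves": [
    [-0.2, 0, 0, 0.004, 0],
    [-0.2, 0, 0, 0.004, 0],
    [-0.2, 0, 0, 0.004, 0],
    [-0.2, 0, 0, 0.003, 0],
    [-0.2, 0, 0, 0.002, 0],
    [-0.2, 0, 0, 0, 0]
  ]
}}

```text
t: 22.07
eef_pos: [0.5225, 0.0541, 0.1834]
ee_rot: [-3.142, 0.001, 0.363]
force: [-0.7, -0.2, -5.2]
width: 0.0464
```

```bash
python3 go.py 0.5225 0.0575 0.1697 0.363
```

```text
t 22.07 pos [0.5225 0.0541 0.1834] rpy [-3.1415e+00  1.0000e-03  3.6330e-01] q [ 0.477  0.147 -0.378 -0.    -1.047  1.457] F [-0.66 -0.23 -5.23] M [-0.075  0.131  0.013] w 0.0464
tool shift 0.0012 -0.0032 0.0137 norm 0.014
turn 0.0003
```

Request:
{"name": "apply_moves", "arguments": {
  "moves": [
    [-0.2, 0, 0, 0.002, 0],
    [-0.2, 0, 0, 0.002, 0],
    [-0.2, 0, 0, 0.002, 0],
    [-0.2, 0, 0, 0, 0]
  ]
}}

```text
t: 22.4
eef_pos: [0.5226, 0.0541, 0.1776]
ee_rot: [-3.141, 0.0, 0.363]
force: [-1.4, -0.6, -6.8]
width: 0.0463
```

```bash
python3 go.py 0.5225 0.0575 0.1697 0.363; python3 look.py c2
```

```text
t 22.4 pos [0.5226 0.0541 0.1776] rpy [-3.1415e+00  4.0000e-04  3.6310e-01] q [ 0.477  0.152 -0.386 -0.    -1.033  1.457] F [-1.41 -0.61 -6.78] M [-0.088  0.085 -0.028] w 0.0463
tool shift 0.0011 -0.0033 0.0079 norm 0.009
turn 0.0001
```

View pics/c2.png

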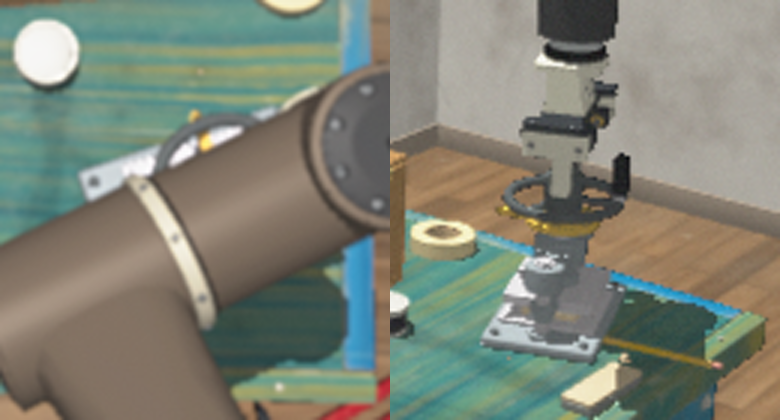

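Request:
{"name": "apply_moves", "arguments": {
  "moves": [
    [-0.2, 0, 0, 0.002, 0],
    [-0.2, 0, 0, 0.002, 0],
    [-0.2, 0, 0, 0.002, 0],
    [-0.2, 0, 0, 0.001, 0],
    [-0.2, 0, 0, 0, 0]
  ]
}}

```text
t: 22.92
eef_pos: [0.5227, 0.0541, 0.1707]
ee_rot: [-3.142, 0.0, 0.363]
force: [0.1, -0.0, -5.5]
width: 0.0461
```

```bash
python3 go.py 0.5225 0.0575 0.1697 0.363
```

```text
t 22.92 pos [0.5227 0.0541 0.1707] rpy [-3.1416e+00  4.0000e-04  3.6320e-01] q [ 0.477  0.159 -0.395 -0.    -1.017  1.457] F [ 0.14 -0.01 -5.49] M [-0.155  0.148 -0.019] w 0.0461
tool shift 0.001 -0.0033 0.001 norm 0.004
turn 0.0002
```

Open to let it settle home, then check.

Request:
{"name": "apply_moves", "arguments": {
  "moves": [
    [0.3, 0, 0, 0, 0],
    [0.3, 0, 0, 0, 0],
    [0.3, 0, 0, 0, 0],
    [0.3, 0, 0, 0, 0]
  ]
}}

```text
t: 23.25
eef_pos: [0.5234, 0.0542, 0.1717]
ee_rot: [3.141, -0.001, 0.363]
force: [0.4, 0.6, 0.7]
width: 0.0566
```

```bash
python3 go.py; python3 look.py c3; python3 - <<'E'
from h import *
f,g=pickle.load(open('last.pkl','rb'))
for k in (f,g):
    W=cloud(k);d=np.hypot(W[...,0]-.5225,W[...,1]-.0545)
    m=(d<.085)&(d>.055)&(W[...,2]>.143)&(W[...,2]<.175);P=W[m];print(len(P),np.percentile(P[:,2],[5,50,90,95]) if len(P) else 0, np.round(circ(P[:,0],P[:,1]),4))
E
```

```text
t 23.25 pos [0.5234 0.0542 0.1717] rpy [ 3.1414e+00 -1.4000e-03  3.6340e-01] q [ 0.477  0.158 -0.394  0.    -1.017  1.457] F [0.36 0.58 0.72] M [-0.122  0.147  0.036] w 0.0566
195 [0.15490787 0.16128642 0.16442566 0.16502876] [0.539  0.0657 0.0525]
267 [0.15093393 0.15863009 0.16310392 0.16496921] [0.5217 0.0609 0.0681]
```

View pics/c3.png

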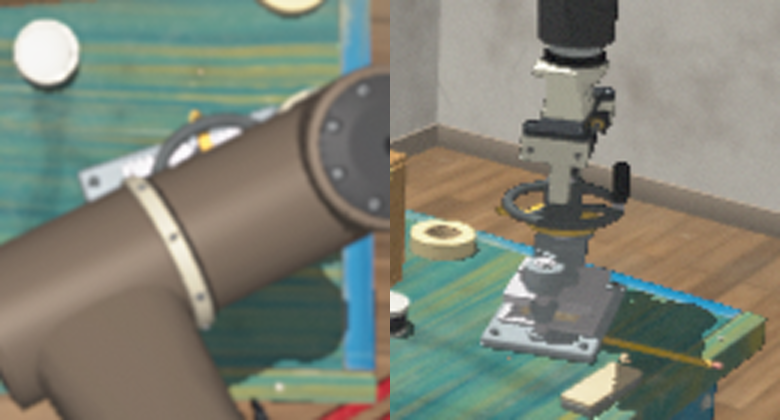

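Request:
{"name": "apply_moves", "arguments": {
  "moves": [
    [-0.2, 0, 0, 0.0005, 0],
    [-0.2, 0, 0, 0, 0],
    [-0.2, 0, 0, 0, 0],
    [-0.2, 0, 0, 0, 0],
    [-0.2, 0, 0, 0, 0.02],
    [-0.2, 0, 0, 0.0002, 0.05],
    [-0.2, 0, 0, 0.0003, 0.08],
    [-0.2, 0, 0, 0.0003, 0.08],
    [-0.2, 0, 0, 0.0003, 0.08],
    [-0.2, 0, 0, 0.0003, 0.08],
    [-0.2, 0, 0, 0.0003, 0.08],
    [-0.2, 0, 0, 0, 0]
  ],
  "newtons": 50
}}

```text
t: 24.35
eef_pos: [0.5228, 0.0543, 0.1692]
ee_rot: [-3.141, -0.0, -0.111]
force: [-1.0, 0.5, 3.0]
width: 0.0466
```

```bash
python3 go.py; python3 look.py d1
```

```text
t 24.35 pos [0.5228 0.0543 0.1692] rpy [-3.1412e+00 -2.0000e-04 -1.1120e-01] q [ 0.477  0.16  -0.398 -0.    -1.012  0.983] F [-0.96  0.52  2.96] M [ 0.38   0.696 -0.053] w 0.0466
```

View pics/d1.png

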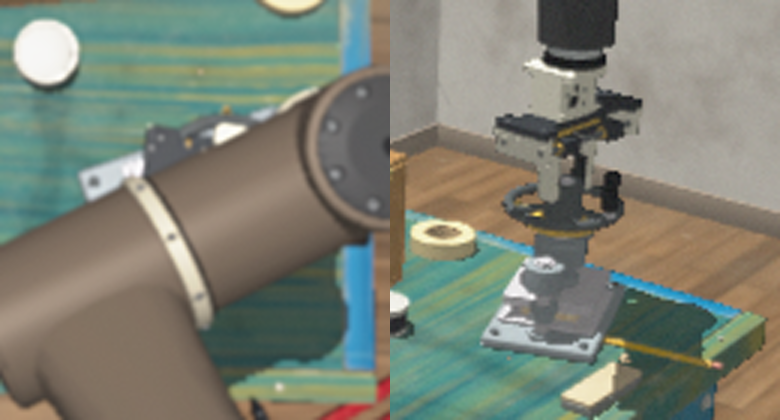

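Request:
{"name": "apply_moves", "arguments": {
  "moves": [
    [-0.2, 0, 0, 0.0004, 0.1],
    [-0.2, 0, 0, 0.0004, 0.1],
    [-0.2, 0, 0, 0.0004, 0.1],
    [-0.2, 0, 0, 0.0004, 0.1],
    [-0.2, 0, 0, 0.0004, 0.1],
    [-0.2, 0, 0, 0.0004, 0.1],
    [-0.2, 0, 0, 0.0004, 0.1],
    [-0.2, 0, 0, 0.0004, 0.1],
    [-0.2, 0, 0, 0.0004, 0.1],
    [-0.2, 0, 0, 0.0004, 0.1],
    [-0.2, 0, 0, 0.0004, 0.1]
  ]
}}

```text
t: 25.37
eef_pos: [0.5232, 0.0551, 0.165]
ee_rot: [-3.14, 0.001, -1.209]
force: [-1.8, 4.9, 5.4]
width: 0.0462
```

```bash
python3 go.py; python3 look.py d2
```

```text
t 25.37 pos [0.5232 0.0551 0.165 ] rpy [-3.1399e+00  9.0000e-04 -1.2087e+00] q [ 4.770e-01  1.640e-01 -4.030e-01 -1.000e-03 -1.002e+00 -1.150e-01] F [-1.82  4.93  5.44] M [2.044 1.104 0.048] w 0.0462
```

View pics/d2.png

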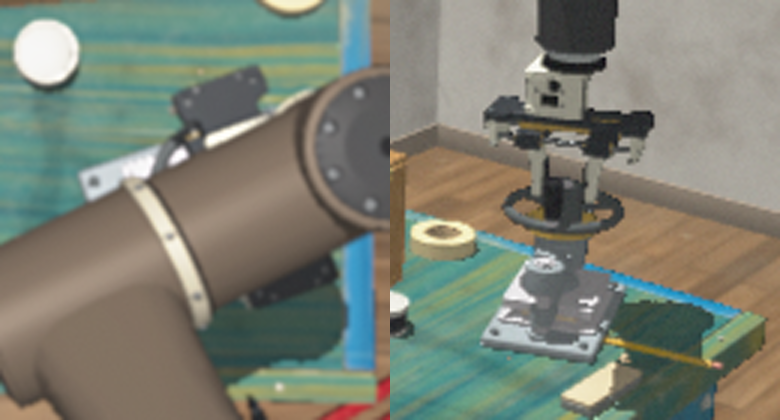

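Request:
{"name": "apply_moves", "arguments": {
  "moves": [
    [-0.2, 0, 0, 0.0003, 0.1],
    [-0.2, 0, 0, 0.0003, 0.1],
    [-0.2, 0, 0, 0.0003, 0.1],
    [-0.2, 0, 0, 0.0003, 0.1],
    [-0.2, 0, 0, 0.0003, 0.1],
    [-0.2, 0, 0, 0.0003, 0.1],
    [-0.2, 0, 0, 0.0003, 0.1],
    [-0.2, 0, 0, 0.0003, 0.1]
  ]
}}

```text
t: 26.13
eef_pos: [0.5239, 0.0552, 0.162]
ee_rot: [-3.14, 0.002, -2.009]
force: [3.1, 3.7, -2.1]
width: 0.0461
```

```bash
python3 go.py; python3 look.py d3
```

```text
t 26.13 pos [0.5239 0.0552 0.162 ] rpy [-3.1405e+00  2.4000e-03 -2.0088e+00] q [ 0.477  0.168 -0.406 -0.001 -0.994 -0.915] F [ 3.06  3.75 -2.06] M [ 1.686 -0.995  0.186] w 0.0461
```

View pics/d3.png

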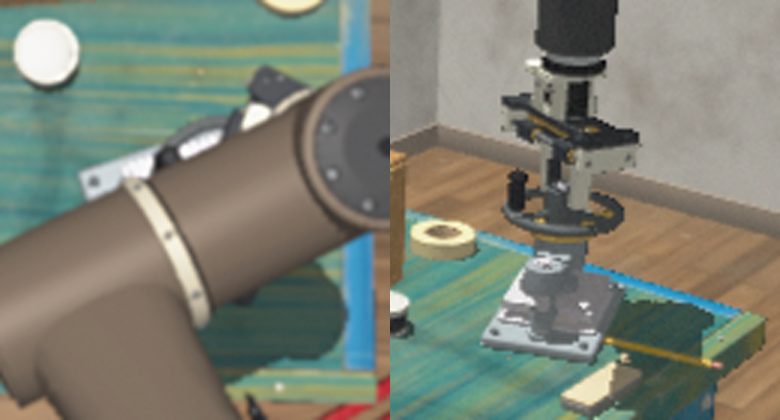

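Request:
{"name": "apply_moves", "arguments": {
  "moves": [
    [-0.2, 0, 0, 0.0001, 0.03],
    [-0.2, 0, 0, 0.0001, 0.03],
    [-0.2, 0, 0, 0.0001, 0.03],
    [-0.2, 0, 0, 0.0001, 0.03],
    [-0.2, 0, 0, 0, 0.03]
  ],
  "newtons": 60
}}

```text
t: 26.65
eef_pos: [0.5239, 0.0551, 0.1615]
ee_rot: [-3.141, 0.002, -2.155]
force: [3.1, 4.5, -4.9]
width: 0.0462
```

```bash
python3 go.py
```

```text
t 26.65 pos [0.5239 0.0551 0.1615] rpy [-3.1408e+00  2.5000e-03 -2.1546e+00] q [ 4.770e-01  1.680e-01 -4.070e-01 -1.000e-03 -9.930e-01 -1.061e+00] F [ 3.1   4.51 -4.92] M [ 1.798 -1.463  0.138] w 0.0462
```

Request:
{"name": "apply_moves", "arguments": {
  "moves": [
    [-0.2, 0, 0, 0.0003, 0.02],
    [-0.2, 0, 0, 0.0002, 0.02],
    [-0.2, 0, 0, 0.0002, 0.02],
    [-0.2, 0, 0, 0.0001, 0.02]
  ]
}}

```text
t: 26.98
eef_pos: [0.5241, 0.0553, 0.1612]
ee_rot: [-3.141, 0.003, -2.234]
force: [2.2, 6.5, 0.8]
width: 0.0459
```

```bash
python3 go.py
```

```text
t 26.98 pos [0.5241 0.0553 0.1612] rpy [-3.1406e+00  3.1000e-03 -2.2338e+00] q [ 0.477  0.169 -0.407 -0.    -0.991 -1.14 ] F [2.22 6.5  0.81] M [ 2.491 -0.705  0.205] w 0.0459
```

Request:
{"name": "apply_moves", "arguments": {
  "moves": [
    [-0.2, 0, 0, 0.0001, 0.02],
    [-0.2, 0, 0, 0.0001, 0.02],
    [-0.2, 0, 0, 0.0001, 0.02]
  ]
}}

```text
t: 27.23
eef_pos: [0.5243, 0.0554, 0.1611]
ee_rot: [-3.141, 0.003, -2.293]
force: [1.6, 6.0, 1.4]
width: 0.0459
```

```bash
python3 go.py; python3 look.py d4
```

```text
t 27.23 pos [0.5243 0.0554 0.1611] rpy [-3.1405  0.0035 -2.2929] q [ 0.477  0.169 -0.407 -0.    -0.991 -1.199] F [1.64 6.03 1.39] M [ 2.375 -0.521  0.768] w 0.0459
```

View pics/d4.png

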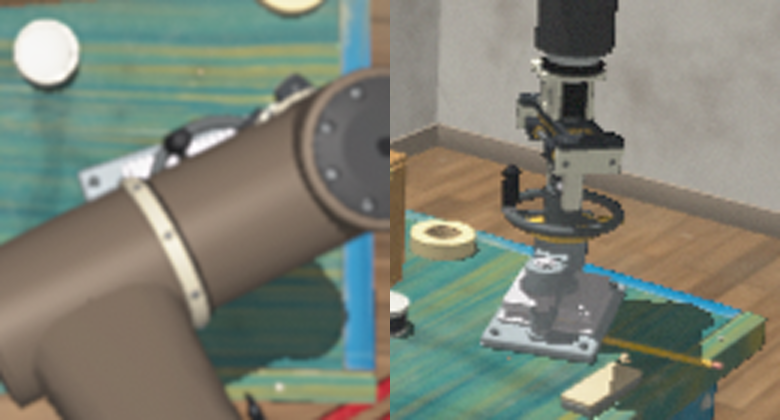

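Request:
{"name": "apply_moves", "arguments": {
  "moves": [
    [-0.2, 0, 0, 0, 0],
    [-0.2, 0, 0, 0, 0]
  ]
}}

```text
t: 27.5
eef_pos: [0.5243, 0.0554, 0.1611]
ee_rot: [-3.141, 0.003, -2.292]
force: [2.1, 6.0, 1.5]
width: 0.0458
```

```bash
python3 go.py
```

```text
t 27.5 pos [0.5243 0.0554 0.1611] rpy [-3.1405  0.0034 -2.292 ] q [ 0.478  0.169 -0.408 -0.    -0.991 -1.199] F [2.08 6.01 1.51] M [ 2.333 -0.596  0.614] w 0.0458
```

Request:
{"name": "apply_moves", "arguments": {
  "moves": [
    [-0.2, 0, 0, 0, 0.01],
    [-0.2, 0, 0, 0, 0]
  ]
}}

```text
t: 27.67
eef_pos: [0.5243, 0.0554, 0.1611]
ee_rot: [-3.141, 0.003, -2.302]
force: [2.4, 6.2, 1.3]
width: 0.0464
```

```bash
python3 go.py
```

```text
t 27.67 pos [0.5243 0.0554 0.1611] rpy [-3.1405  0.0034 -2.3022] q [ 0.478  0.169 -0.408 -0.    -0.991 -1.209] F [2.36 6.21 1.31] M [ 2.266 -0.546  0.764] w 0.0464
```

Request:
{"name": "apply_moves", "arguments": {
  "moves": [
    [0.3, 0, 0, 0, 0],
    [0.3, 0, 0, 0, 0],
    [0.3, 0, 0, 0, 0],
    [0.3, 0, 0, 0, 0],
    [0.3, 0, 0, -0.01, 0],
    [0.3, 0, 0, -0.02, 0],
    [0.3, 0, 0, -0.03, 0],
    [0.3, 0, 0, -0.04, 0],
    [0.3, 0, 0, -0.04, 0],
    [0.3, 0, 0, -0.03, 0]
  ]
}}

```text
t: 28.5
eef_pos: [0.5231, 0.0536, 0.335]
ee_rot: [-3.139, 0.002, -2.306]
force: [1.0, 0.6, 0.3]
width: 0.057
```

```bash
python3 go.py 0.42 -0.1 0.33
```

```text
t 28.5 pos [0.5231 0.0536 0.335 ] rpy [-3.1395e+00  2.4000e-03 -2.3065e+00] q [ 4.760e-01  5.500e-02 -1.340e-01  1.000e-03 -1.380e+00 -1.212e+00] F [1.05 0.57 0.32] M [ 0.094 -0.166  0.03 ] w 0.057
tool shift 0.183 -0.0266 0.005 norm 0.185
```

Request:
{"name": "apply_moves", "arguments": {
  "moves": [
    [0.3, 0.0292, -0.0169, 0, 0],
    [0.3, 0.0292, -0.0169, 0, 0],
    [0.3, 0.0292, -0.0169, 0, 0],
    [0.3, 0.0292, -0.0169, 0, 0],
    [0.3, 0.0292, -0.0169, 0, 0],
    [0.3, 0.0292, -0.0169, 0, 0],
    [0.3, 0.0292, -0.0169, 0, 0],
    [0.3, 0.0292, -0.0169, 0, 0],
    [0.3, 0.0292, -0.0169, 0, 0],
    [0.3, 0.0292, -0.0169, 0, 0],
    [0.3, 0, 0, 0, 0]
  ]
}}

```text
t: 29.42
eef_pos: [0.4503, -0.2801, 0.3311]
ee_rot: [-3.142, -0.001, -2.31]
force: [-0.6, 0.9, 1.2]
width: 0.0571
```

```bash
python3 go.py; python3 look.py e1; python3 - <<'E'
from h import *
f,g=pickle.load(open('last.pkl','rb'))
for k in (f,g):
    W=cloud(k);c=k['color'].astype(int);d=np.hypot(W[...,0]-.5225,W[...,1]-.0555)
    m=(d<.085)&(d>.058)&(W[...,2]>.13)&(W[...,2]<.175);P=W[m];print('rim',len(P),np.percentile(P[:,2],[5,50,90,95]).round(4),np.round(circ(P[:,0],P[:,1]),4))
    m=(d<.1)&(c[...,0]-c[...,2]>70)&(c[...,1]-c[...,2]>40)&(W[...,2]>.1);P=W[m];print('brass',len(P),np.percentile(P[:,2],[5,25,50,75,95]).round(4))
    m=(d<.012);P=W[m];print('nose',np.percentile(P[:,2],[50,90,98]).round(4))
    m=(d<.1)&(W[...,2]>.185)&(d>.04);P=W[m];print('knob',len(P),P.mean(0).round(4),P[:,2].max().round(4))
E
```

```text
t 29.42 pos [ 0.4503 -0.2801  0.3311] rpy [-3.1416e+00 -1.4000e-03 -2.3102e+00] q [-1.850e-01  6.600e-02 -1.300e-01  1.000e-03 -1.376e+00 -5.540e-01] F [-0.62  0.94  1.2 ] M [ 0.071 -0.011  0.039] w 0.0571
rim 727 [0.1463 0.1515 0.1551 0.1561] [0.5225 0.0579 0.0679]
brass 486 [0.1275 0.1308 0.1323 0.134  0.1497]
nose [0.1809 0.1846 0.1867]
knob 2236 [ 0.499  -0.0209  0.7119] 0.7601
rim 261 [0.1414 0.1495 0.1567 0.1677] [0.521  0.0615 0.0685]
brass 26 [0.1224 0.1251 0.1277 0.1319 0.1332]
nose [0.1773 0.1833 0.1844]
knob 615 [ 0.4987 -0.0112  0.6753] 0.7556
```

View pics/e1.png

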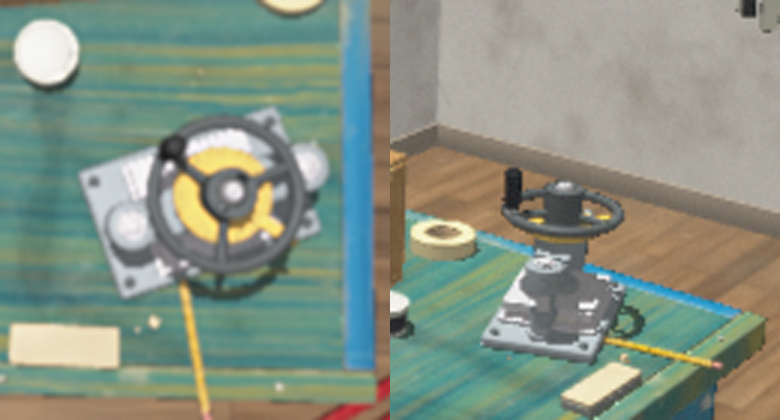

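```bash
python3 - <<'E'
from h import *
a=pickle.load(open('top0.pkl','rb'))['color'];f,g=pickle.load(open('last.pkl','rb'))
for n,(x0,y0,x1,y1) in dict(tin=(341,153,368,181),stone=(342,255,383,270),strop=(279,150,313,188),tape=(420,122,456,158)).items():
    print(n,np.abs(a[y0:y1,x0:x1].astype(int)-f['color'][y0:y1,x0:x1]).mean().round(2))
from station import job
print(job.job_done())
E
```

```text
tin 0.57
stone 0.76
strop 0.75
tape 0.59
the job is handed in; nothing more can be done
None
```

The press is assembled and the platen is nipped on the block; I handed the job in at about 29 s of the 72 s allowed.

- **Index plate:** I caged the pointer arm between the fingers and turned it clockwise about 130° before the plate dropped over the keys. Its top measured about 141 mm above the bench, against 142 mm expected when home.
- **Handwheel:** I chose the dark steel wheel, not the green look-alike, and gripped it by the hub. I lined its keyways up with the keys in the air, so it went straight home without needing a search turn on the key tops. On the way down the bore pressed sideways on the nose with about 10 N, and I shifted about 3 mm to clear it.
- **Winding:** I wound it clockwise by the hub, about 153° at the gripper, until it stopped hard. The holding moment was 0.76 N m, which is about 11 N at the knob. I did not push the knob itself to check that figure.
- **Last checks, from the cameras with the arm clear:**
  - The nose had sunk about 10 mm, to about 184 mm.
  - The plate top was at about 132 mm and the rim top at about 153–156 mm; both parts being home would give 132 and 153 mm.
  - The picture areas round the ink tin, whetstone, strop and tape were unchanged from the start.
  - The automatic knob-position check failed because it picked up points on the robot arm, so I judged the knob's place from the picture. The two cameras also differed by a few millimetres throughout.

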